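# Pry open the seal case and put the two seals away

### The arm

A 7-joint arm with a two-finger parallel gripper is mounted at the origin on the work surface. World frame = base frame: x ahead of the robot, y to its left, z up, the work surface at z = 0. Lengths are in m, angles in rad, forces in N, time in s.
With the tool pointing down it reaches from about 0.425 to 1.025 m from the base axis. Payload 9.4 kg.
Tool frame: the origin (TCP) lies midway between the tips of the shut fingers; the grasp point (between the pads) lies 19 mm behind it; z points along the fingers, y is the direction in which the jaws open and shut (so a half turn about z gives the same grasp; the last joint's range is limited). The gripper opens to 85 mm and grips with 20 to 120 N. Pads are 22 mm wide; open, the fingers measure 114 mm over their backs; the gripper's body (76 mm by 85 mm) begins 54 mm behind the grasp point. The pads swing forward as they close: fully open they stand 13 mm farther back than shut.
Start: joints at [-1.296, 0.599, -0.003, 1.599, 0.002, 0.943, -0.08], TCP at [0.25, 0.681, 0.231] pointing down, gripper open.
Joint ranges: [-2.57, 2.57], [-0.35, 1.97], [-1.29, 1.29], [0.11, 2.56], [-1.05, 4.19], [0.11, 1.86], [-2.63, 2.63]. Speed limits (rad/s): [2.22, 2.22, 3.01, 3.01, 3.14, 3.14, 3.14].

### API

Orientations are given as [roll, pitch, yaw] about the fixed x, y, z axes, in that order (R = Rz(yaw) Ry(pitch) Rx(roll)).
In Python, from bench import ctrl, cams gives the robot as it stands.
- The arm moves only by the tool send_rows, never from a script. Its argument "targets" is one flat list of numbers, 7 for each row, row after row: the turn, a rotation vector about the tool's x, y, z each as a share of 2 pi rad, from -1 to 1, then the shift along the tool's x, y, z each as a share of 0.2 m, from -1 to 1, then the closure, from -1 (fully open) to 1 (shut). In form: [ax, ay, az, dx, dy, dz, hand, ax, ay, az, dx, dy, dz, hand, ...]. A call has 1 to 20 rows; each row is the pose to reach, as a shift and turn from the pose measured when the call began, along the tool's axes at that moment, turning the shorter way round; what a row does not reach only later rows make up. A row lasts 1/12 s, in which the tool goes at most 41.7 mm and 7.16 degrees, less where a joint would pass 70% of its speed; a pose out of reach is approached as far as the arm can. A call with a number of a shift or a turn outside -1 to 1 is refused whole. A call with a gripper value outside its range is refused whole. The fingers move at their own pace and stop on an object; "squeeze" is the grip in N (left out, the last holds). Time passes only in rows, so rows that repeat a pose let the fingers close. It gives the time, the measured TCP pose, the force and the opening at its end, in the units of the state.
- ctrl.state(): the state, without advancing time (a new reading comes with each control period).
- cams.grab_frame(name): name is "side" or "top" or "wrist"; returns the picture (400x640x3 uint8, red, green, blue); there is no depth.
- cams.camera_info(name): a dict with "fx", "fy", "cx", "cy" (pixels), "R" (3x3) and "t" (3): a world point X has camera coordinates R X + t; the wrist camera has in their place "hand_eye" (4x4, takes a point from camera to tool coordinates, whose origin is the TCP and whose axes are the flange's). Camera axes: x right, y down, z forward; pixel columns grow to the right and rows downward; lengths in m; the calibration is good to about 2 mm. A picture is of the moment at which its call begins: read the wrist's pose just before it. camera_info takes no time and is no camera call.
- ctrl.job_done(): hands the job in, once; it reports no verdict.
The state is a dict: "t": time; "joints": joint angles; "qd": joint speeds; "effort": joint torques, N m; "tool_pos": TCP position; "ee_rot": TCP orientation; "contact_force": force on the tool from outside, world axes, zero at the start; "ft_torque": the same for the moment, N m; "opening": finger opening in m.
Only numpy, scipy, OpenCV 4.12 (cv2) and the standard library are available. Lean on these libraries where they do the work, as an engineer would, in place of code of your own. Each camera call takes 0.05 s, during which the arm holds its last target.

### The job

Slip the thin steel blade under the brass lip of the closed wooden case and lever the lid up and over past upright, so that it rests fully open by itself; open it with the blade only, keeping the gripper itself off the case until the lid is open. Then lay the blade back on the leather pad and put the two stone seals away lying flat in the recesses of the case that match their lengths, the long one in the long recess and the short one in the short recess. Leave the teacup and the loupe where they are.

Things in the scene. Friction and masses are not known exactly. Their poses are not given: they have to be found in the camera images.
- case: closed dark wooden case fixed to the table, left or right in front of the robot (the pad on the other side), 130 (x) x 200 (y) x 51 mm high with lid; origin at the centre of its underside; x points from the front (towards the robot) to the hinge side, yaw within 0.3 rad. Walls 8 mm thick, 42 mm high; inner floor 6 mm above the table; the lid lies on top, 42 to 51 mm.
- notch (a point): centre of the notch in the front wall, on the wall's outer face (65 mm in front of the case's origin, 36.5 mm above the table): 44 mm wide along the case's y, 11 mm high (from 31 mm to the lid's underside at 42 mm), open through the 8 mm wall into the hollow case. Its axes are the case's.
- lid_lip (a point): front edge of the brass lip, at its underside: the lip is 36 mm wide and 5 mm thick and stands out 7 mm from the front edge of the lid above the notch; it moves with the lid, 137 mm from the hinge line
- hinge_line (a point): middle of the hinge line (along the case's y), at the case's rear upper edge: 65 mm behind the case's origin, 42 mm above the table
- lid (a joint): opening angle of the lid, rad: 0 shut, 1.57 upright, 2.4 at its stop, leaning back. The lid (130 x 200 x 9 mm, 0.2 kg) falls shut again if let go before upright and rests against its stop once past it.
- tray_long: grey fabric-covered tray in one half of the case (left or right half, it varies), 112 (x) x 90 (y) x 11 mm; origin at the centre of its underside on the case's inner floor, axes as the case's. In its middle is a straight-through recess 88 mm long (x) x 42 mm wide (y), 11 mm deep, for the long seal.
- tray_short: the like tray in the other half of the case, its recess 60 mm long (x) x 42 mm wide (y), 11 mm deep, for the short seal; origin and axes as the other tray's
- pad: dark brown leather pad fixed to the table, 250 (x) x 270 (y) x 4 mm; origin at the centre of its underside
- blade: opening blade lying on the pad, 0.08 kg: square wooden handle 20 x 20 mm, from 65 mm behind to 25 mm ahead of the origin, then a flat steel blade 16 mm wide, 2.5 mm thick, ending 90 mm ahead of the origin; the blade lies at mid-height of the handle, 10 mm above its underside. Origin on the handle's underside; x points to the tip.
- blade_grip (a point): middle of the handle's cross-section above the blade's origin, 10 mm above its underside; a good place to grip (across y)
- blade_tip (a point): tip of the blade, 90 mm ahead of blade_grip
- seal_long: pale stone bar 70 mm long (x), 26 mm wide (y), 26 mm high with a brownish band near one end, lying on the pad, 0.09 kg; origin at the centre of its underside
- seal_long_mid (a point): middle of the long seal, 13 mm above its underside
- seal_short: the like bar 44 mm long (x), 26 mm wide (y), 26 mm high, 0.09 kg; origin at the centre of its underside
- seal_short_mid (a point): middle of the short seal, 13 mm above its underside
- loupe: black loupe, a cylinder 28 mm across and 22 mm high, standing on the pad; bystander
- teacup: white porcelain cup, 60 mm across, 38 mm high; bystander
There are look-alikes about, which are no part of the job. Leave any blue or orange look-alike of the seal_short alone.

How it is judged:
By the outcome, as a careful person would: the job done as asked, in the order asked, and still so for the second after the job is handed in, with the robot touching nothing.
It also fails if it takes over 72 s, if anything falls off the work surface, if the arm or the gripper's body presses on something with over 40 N, if the wrist force passes 120 N, or if a joint passes its speed limit or range.

## Working session

There is one attempt and no reset: what is moved stays moved. The work goes in short steps, Python scripts to look and compute and a tool call to move; the robot and the scene stay as the last step left them, time stands still between calls to the robot, and variables do not carry over. Pictures are saved under pics/ and viewed, and the job is handed in when it is done.

Besides the shell and the picture viewer there is one more tool, called after ">>>" by a JSON object that holds its "api" and its "payload". send_rows: Moves the arm, as the interface text tells. Its arguments: {"type":"object","properties":{"targets":{"type":"array"},"squeeze":{"type":"number"}},"required":["targets"]}

```bash
mkdir -p pics; ls; python3 - <<'E'
from bench import ctrl,cams
import cv2
s=ctrl.state();print(s)
for n in ["side","top","wrist"]:
    f=cams.grab_frame(n);cv2.imwrite(f"pics/{n}0.png",f[:,:,::-1])
    print(n,cams.camera_info(n))
E
```

```text
pics
{'t': 0.0, 'joints': array([-1.29566984,  0.60014952, -0.00256187,  1.60010801,  0.0018182 ,
        0.94287248, -0.07977876]), 'qd': array([-7.54414373e-04, -7.89151014e-04,  2.69240885e-03,  5.81146674e-04,
       -3.30414074e-04, -5.76631082e-05, -1.26193692e-03]), 'effort': array([-9.32726016e-05, -7.76470256e+01,  1.56483717e+00, -2.58017421e+01,
        1.23451342e-02,  9.18103469e-03,  3.65446920e-05]), 'tool_pos': array([0.24969646, 0.68016308, 0.23040686]), 'ee_rot': array([-3.14006430e+00,  1.45143250e-04,  2.78987207e+00]), 'contact_force': array([ 0.00518511,  0.17432194, -0.27928376]), 'ft_torque': array([0.08219064, 0.01396078, 0.02402166]), 'opening': 0.08541315460881098}
side {'fx': 361.6552039608673, 'fy': 361.6552039608673, 'cx': 317.22446564758206, 'cy': 203.13424669505028, 'R': array([[ 0.95745824, -0.28829716,  0.01258811],
       [-0.15677509, -0.55629503, -0.81606214],
       [ 0.2422711 ,  0.77937192, -0.57782707]]), 't': array([-0.46918866,  0.17276379,  0.79170425])}
top {'fx': 362.0699958844529, 'fy': 362.0699958844529, 'cx': 319.75286391439295, 'cy': 201.85657518215632, 'R': array([[-0.01453964, -0.99989027,  0.00283507],
       [-0.97796603,  0.01363017, -0.20831867],
       [ 0.20825717, -0.00580148, -0.9780569 ]]), 't': array([0.09251945, 0.54205922, 0.76337383])}
wrist {'fx': 291.88491734027843, 'fy': 291.88491734027843, 'cx': 324.2370402770532, 'cy': 200.62270272889634, 'hand_eye': array([[ 9.70315710e-05, -9.65242768e-01, -2.61354911e-01,
         6.61839725e-02],
       [ 9.99999989e-01,  6.44389996e-05,  1.33275826e-04,
         5.44887306e-04],
       [-1.11802078e-04, -2.61354921e-01,  9.65242764e-01,
        -1.42355172e-01],
       [ 0.00000000e+00,  0.00000000e+00,  0.00000000e+00,
         1.00000000e+00]])}
```

View pics/top0.png

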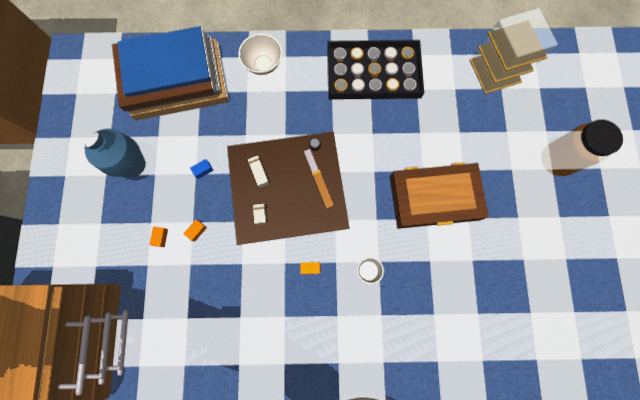

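View pics/side0.png

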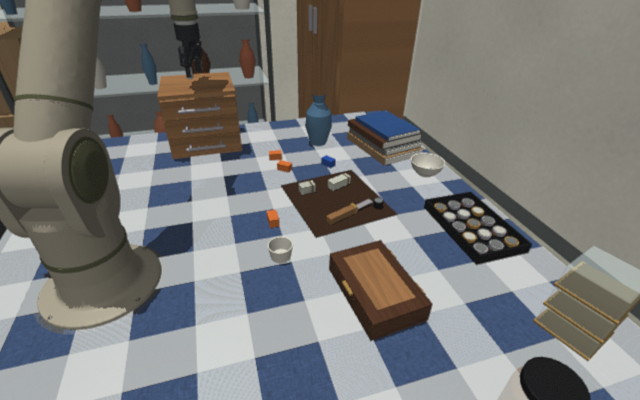

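View pics/wrist0.png

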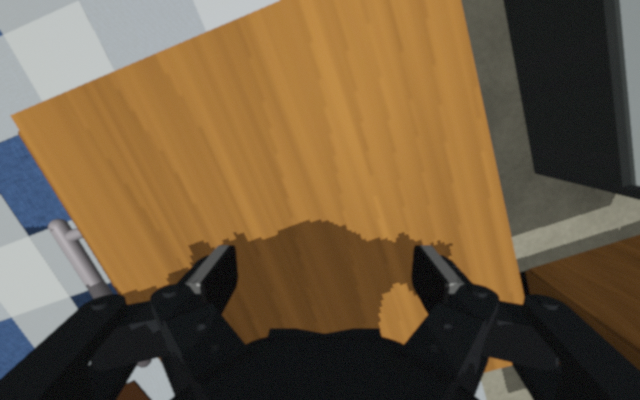

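```bash
cat > h.py <<'E'
import numpy as np,cv2,json
from scipy.spatial.transform import Rotation as Ro
from bench import ctrl,cams
def Rw(e): return Ro.from_euler('xyz',e).as_matrix()
def cam(name,st=None):
    i=cams.camera_info(name);K=np.array([[i['fx'],0,i['cx']],[0,i['fy'],i['cy']],[0,0,1.]])
    if name=='wrist':
        H=np.array(i['hand_eye']);T=np.eye(4);T[:3,:3]=Rw(st['ee_rot']);T[:3,3]=st['tool_pos']
        M=T@H;return K,M[:3,:3],M[:3,3]
    R=np.array(i['R']);t=np.array(i['t']);return K,R.T,-R.T@t
def cast(c,uv,z):
    K,R,o=c;uv=np.atleast_2d(np.asarray(uv,float))
    d=(R@np.linalg.inv(K)@np.c_[uv,np.ones(len(uv))].T).T
    return o+d*((z-o[2])/d[:,2])[:,None]
def proj(c,X):
    K,R,o=c;p=(np.atleast_2d(X)-o)@R@K.T;return p[:,:2]/p[:,2:]
def grab(name,fn):
    s=ctrl.state();f=cams.grab_frame(name);cv2.imwrite(f'pics/{fn}.png',f[:,:,::-1]);
    json.dump({k:np.asarray(v).tolist() for k,v in s.items()},open(f'pics/{fn}.json','w'))
    return f,cam(name,s)
def load(name,fn):
    s=json.load(open(f'pics/{fn}.json')) if name=='wrist' else None
    return cv2.imread(f'pics/{fn}.png')[:,:,::-1],cam(name,s)
def rows(pos,eul,st=None):
    "share-numbers for an absolute target pose from present pose"
    st=st or ctrl.state();R=Rw(st['ee_rot']);
    rv=Ro.from_matrix(R.T@Rw(eul)).as_rotvec()/(2*np.pi)
    d=R.T@(np.asarray(pos)-st['tool_pos'])/0.2
    return np.round(np.r_[rv,d],4).tolist()
E
python3 - <<'E'
from h import *
f=cv2.imread('pics/top0.png')[:,:,::-1];c=cam('top')
def pr(n,uv,z): print(n,np.round(cast(c,uv,z),3).tolist())
pr('pad',[(228,147),(333,132),(349,230),(237,244)],.004)
pr('case top',[(392,172),(480,164),(487,218),(399,227)],.051)
pr('lip front',[(445,223)],.042); pr('hinges',[(411,167),(457,163)],.045)
pr('blade handle ends',[(328,206),(316,174)],.02); pr('tip',[(308,150)],.014); pr('loupe',[(315,143)],.026)
pr('long',[(252,158),(264,184)],.03);pr('short',[(259,206),(260,222)],.03)
pr('cup',[(370,270)],.038);pr('cabinet',[(120,285),(0,285)],.2)
print(c[2])
E
```

```text
pad [[0.698, 0.311, 0.004], [0.734, 0.048, 0.004], [0.485, 0.016, 0.004], [0.456, 0.281, 0.004]]
case top [[0.613, -0.084, 0.051], [0.63, -0.291, 0.051], [0.502, -0.293, 0.051], [0.484, -0.093, 0.051]]
lip front [[0.493, -0.2, 0.042]]
hinges [[0.627, -0.131, 0.045], [0.635, -0.24, 0.045]]
blade handle ends [[0.541, 0.065, 0.02], [0.62, 0.093, 0.02]]
tip [[0.683, 0.112, 0.014]]
loupe [[0.697, 0.094, 0.026]]
long [[0.659, 0.246, 0.03], [0.594, 0.216, 0.03]]
short [[0.541, 0.227, 0.03], [0.503, 0.224, 0.03]]
cup [[0.39, -0.025, 0.038]]
cabinet [[0.367, 0.442, 0.2], [0.37, 0.654, 0.2]]
[0.37248263 0.08954964 0.8592818 ]
```

```bash
python3 - <<'E'
from h import *
s=ctrl.state()
print(rows(s['tool_pos']+[0,0,.1],s['ee_rot']))
print(rows(s['tool_pos']+[.16,-.17,.1],[np.pi,0,np.pi]))
print(rows([.55,.05,.30],[np.pi,0,np.pi]))
E
```

```text
[0.0, 0.0, 0.0, -0.0001, -0.0006, -0.5]
[-0.0002, -0.0, -0.056, -1.0439, -0.5229, -0.4993]
[-0.0002, -0.0, -0.056, -2.4953, -2.4415, -0.3438]
```

>>> {"api": "send_rows", "payload": {"targets": [0,0,0,0,0,-0.25,-1,0,0,0,0,0,-0.5,-1,0,0,0,-0.15,-0.15,-0.5,-1,0,0,0,-0.3,-0.3,-0.5,-1,0,0,0,-0.45,-0.45,-0.5,-1,0,0,0,-0.6,-0.6,-0.5,-1,0,0,0,-0.75,-0.75,-0.5,-1,0,0,0,-0.9,-0.9,-0.5,-1,0,0,0,-1,-1,-0.5,-1]}}

```text
t: 0.9
tool_pos: [0.3695, 0.4207, 0.3309]
ee_rot: [-3.14, 0.001, 2.789]
contact_force: [1.1, 0.2, -0.3]
opening: 0.0854
```

>>> {"api": "send_rows", "payload": {"targets": [0,0,0,-0.15,-0.15,0,-1,0,0,0,-0.3,-0.3,0,-1,0,0,0,-0.45,-0.45,0,-1,0,0,0,-0.6,-0.6,0,-1,0,0,0,-0.75,-0.75,0,-1,0,0,0,-0.9,-0.9,0,-1,0,0,0,-1,-1,0,-1]}}

```text
t: 1.48
tool_pos: [0.4886, 0.161, 0.3315]
ee_rot: [-3.14, 0.001, 2.787]
contact_force: [0.7, 0.2, 0.6]
opening: 0.0855
```

```bash
python3 - <<'E'
from h import *
s=ctrl.state();print(s['t'],s['tool_pos'],s['ee_rot'],s['joints'])
print(rows([.55,.05,.30],[np.pi,0,np.pi]))
E
```

```text
1.4833 [0.48863797 0.16095626 0.33148374] [-3.13974919e+00  9.04603516e-04  2.78734618e+00] [-0.55573566  0.23304402  0.15724963  1.95786781 -0.04193041  0.95447848
  0.83814728]
[-0.0003, 0.0001, -0.0564, -0.4801, -0.4136, 0.1586]
```

>>> {"api": "send_rows", "payload": {"targets": [0,0,-0.02,-0.16,-0.14,0.05,-1,0,0,-0.04,-0.32,-0.28,0.1,-1,0,0,-0.0564,-0.48,-0.4136,0.16,-1,0,0,-0.0564,-0.48,-0.4136,0.16,-1,0,0,-0.0564,-0.48,-0.4136,0.16,-1]}}

```text
t: 1.9
tool_pos: [0.551, 0.0448, 0.2984]
ee_rot: [-3.137, -0.001, 3.136]
contact_force: [-0.5, 0.0, 0.1]
opening: 0.0855
```

```bash
python3 - <<'E'
from h import *
f,c=grab('wrist','w1')
s=ctrl.state();print(s['t'],s['tool_pos'],s['ee_rot'],s['joints'])
E
```

```text
1.95 [0.55023445 0.04744722 0.29886252] [-3.13857306e+00 -1.23471658e-03  3.13692943e+00] [-0.29344362  0.31740405  0.13663977  1.9244774  -0.05056727  0.90482307
  1.43391339]
```

View pics/w1.png

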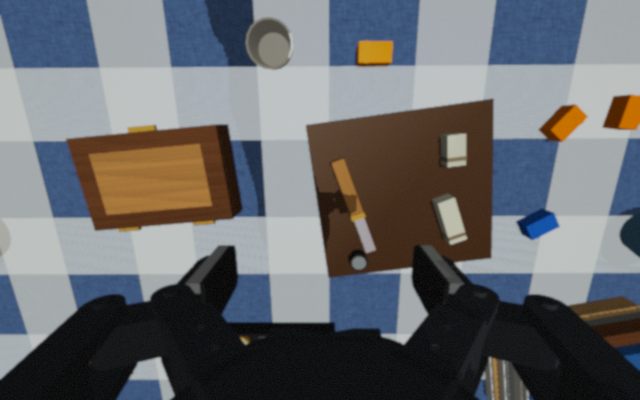

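```bash
python3 - <<'E'
from h import *
for name,fn in (('wrist','w1'),('top','top0')):
    f,c=load(name,fn);print(name)
    hsv=cv2.cvtColor(np.ascontiguousarray(f),cv2.COLOR_RGB2HSV)
    polyw=cast_poly=proj(c,np.array([[.698,.311,.004],[.734,.048,.004],[.485,.016,.004],[.456,.281,.004]]))
    roi=np.zeros(f.shape[:2],np.uint8);cv2.fillPoly(roi,[polyw.astype(int)],1)
    roi=cv2.erode(roi,np.ones((5,5)))
    H,S,V=[hsv[...,i].astype(int) for i in range(3)]
    wood=((S>130)&(V>110)&(H<25)).astype(np.uint8)&roi
    pale=((S<110)&(V>90)).astype(np.uint8)&roi
    for nm,m,z in (('wood',wood,.024),('pale',pale,.030)):
        cs,_=cv2.findContours(m,cv2.RETR_EXTERNAL,cv2.CHAIN_APPROX_NONE)
        for k in cs:
            if cv2.contourArea(k)<40: continue
            r=cv2.minAreaRect(k);b=cast(c,cv2.boxPoints(r),z)
            e0=b[1]-b[0];e1=b[2]-b[1]
            l=e0 if np.linalg.norm(e0)>np.linalg.norm(e1) else e1
            print(nm,np.round(r[0],1),'ctr',np.round(b.mean(0),4),'L',np.round([np.linalg.norm(e0),np.linalg.norm(e1)],4),'yaw',round(np.arctan2(l[1],l[0])%np.pi,3))
E
python3 -c "
import cv2
f=cv2.imread('pics/w1.png')
cv2.imwrite('pics/w1c.png',cv2.resize(f[110:290,300:500],None,fx=4,fy=3.3,interpolation=cv2.INTER_CUBIC))
cv2.imwrite('pics/w1d.png',cv2.resize(f[100:240,50:260],None,fx=3.8,fy=3.8,interpolation=cv2.INTER_CUBIC))"
```

```text
wrist
wood [348.3 189.5] ctr [0.582  0.0797 0.024 ] L [0.0216 0.0948] yaw 0.352
pale [358.5 263. ] ctr [0.6961 0.0965 0.03  ] L [0.02   0.0204] yaw 0.031
pale [364.9 235.2] ctr [0.6505 0.105  0.03  ] L [0.0188 0.0577] yaw 0.377
pale [451.8 219.8] ctr [0.6269 0.233  0.03  ] L [0.029  0.0764] yaw 0.388
pale [456.5 150. ] ctr [0.5242 0.2283 0.03  ] L [0.0287 0.0471] yaw 0.121
pale [352.5 120.1] ctr [0.4841 0.0816 0.03  ] L [0.1453 0.0482] yaw 2.028
top
wood [322.8 188.7] ctr [0.5827 0.0771 0.024 ] L [0.0229 0.0959] yaw 0.363
pale [259.  214.1] ctr [0.5222 0.2262 0.03  ] L [0.0305 0.0515] yaw 0.162
pale [257.8 171.4] ctr [0.6257 0.2313 0.03  ] L [0.029  0.0805] yaw 0.367
pale [310.8 160. ] ctr [0.6523 0.1047 0.03  ] L [0.0202 0.0592] yaw 0.362
pale [314.5 142.5] ctr [0.6965 0.0952 0.03  ] L [0.0212 0.0213] yaw 0.742
```

View pics/w1c.png

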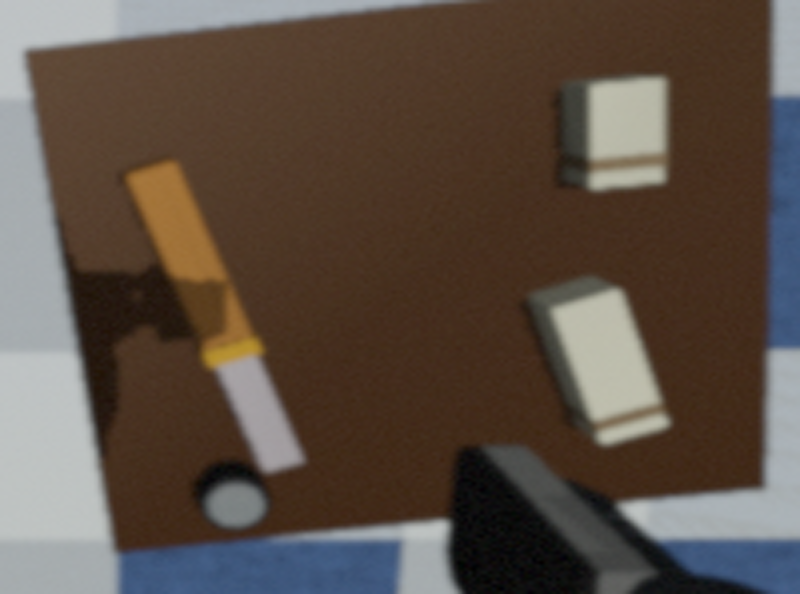

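View pics/w1d.png

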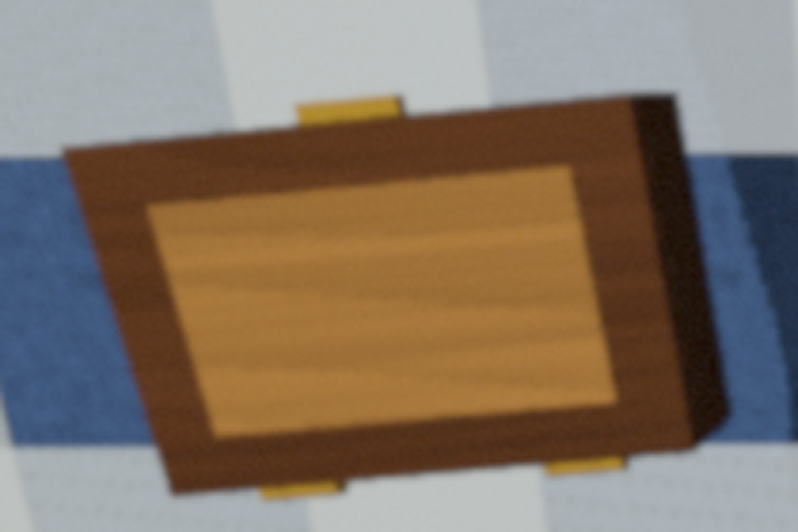

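```bash
python3 - <<'E'
from h import *
f,c=load('wrist','w1')
b=np.vstack([cast(c,(337.8,160.9),.024),cast(c,(358.6,217.6),.024),cast(c,(371.5,251.7),.015)])
print(b.round(4)); 
for i,j in((0,1),(1,2),(0,2)):
    d=b[j]-b[i];print(np.linalg.norm(d[:2]),np.arctan2(d[1],d[0]))
k=cast(c,[(67.1,139.5),(216.3,125.8),(231.6,217.6),(95.3,229.7)],.051);print(k.round(4),k.mean(0))
for i,j in((0,1),(1,2),(3,2),(0,3)):
    d=k[j]-k[i];print(np.linalg.norm(d[:2]),np.arctan2(d[1],d[0]))
print('lip',cast(c,[(128.2,127.6),(155.8,125.3)],.047).mean(0))
g=b[0,:2]+65*(b[2]-b[0])[:2]/np.linalg.norm((b[2]-b[0])[:2])*1e-3
print('grip',g);print(rows([g[0],g[1],.12],[np.pi,0,np.pi+.358]))
E
```

```text
[[0.539  0.0636 0.024 ]
 [0.6242 0.0954 0.024 ]
 [0.6842 0.1184 0.015 ]]
0.09096984700438507 0.357273960176329
0.06418608827350644 0.3654297923559429
0.1551546836481046 0.3606479231245918
[[ 0.5057 -0.2933  0.051 ]
 [ 0.4893 -0.0952  0.051 ]
 [ 0.6145 -0.0864  0.051 ]
 [ 0.6319 -0.2826  0.051 ]] [ 0.56036945 -0.18936882  0.051     ]
0.19877606985423352 1.6534324845232296
0.1255025323143592 0.07045011794412888
0.1970389198492062 1.6592024055443129
0.12663028253083375 0.08430312867825344
lip [ 0.48968432 -0.19430372  0.047     ]
grip [0.59980828 0.08657031]
[-0.0004, -0.0003, -0.0577, -0.2481, 0.1995, 0.8934]
```

>>> {"api": "send_rows", "payload": {"targets": [0,0,-0.0192,-0.08,0.07,0.2,-1,0,0,-0.0385,-0.16,0.14,0.4,-1,0,0,-0.0577,-0.248,0.2,0.6,-1,0,0,-0.0577,-0.248,0.2,0.75,-1,0,0,-0.0577,-0.248,0.2,0.893,-1,0,0,-0.0577,-0.248,0.2,0.893,-1,0,0,-0.0577,-0.248,0.2,0.893,-1]}}

```text
t: 2.53
tool_pos: [0.5986, 0.0877, 0.1194]
ee_rot: [-3.14, -0.005, -2.783]
contact_force: [0.1, -0.6, 0.4]
opening: 0.0859
```

```bash
python3 - <<'E'
from h import *
f,c=grab('wrist','w2')
s=ctrl.state();print(s['t'],s['tool_pos'],s['ee_rot'],s['joints'])
E
```

```text
2.5833 [0.59980206 0.08758081 0.121085  ] [-3.13939106e+00 -2.17291701e-03 -2.78325722e+00] [-0.2551731   0.59673426  0.02263955  1.97079116 -0.01885511  0.57615677
  1.7085224 ]
```

View pics/w2.png

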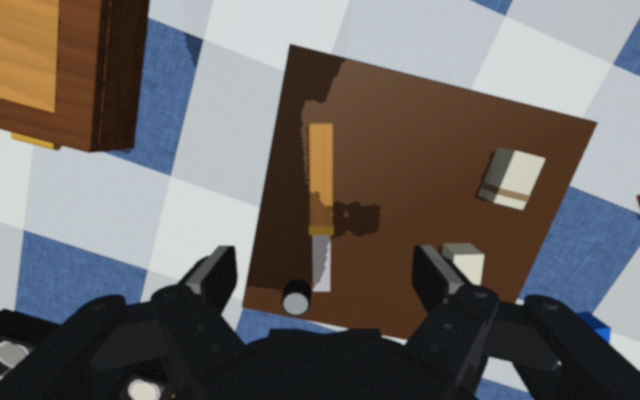

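```bash
python3 - <<'E'
from h import *
f,c=load('wrist','w2')
b=np.vstack([cast(c,(320.7,124),.024),cast(c,(321,234.5),.024),cast(c,(321,291.5),.015)])
print(b.round(4))
for i,j in((0,1),(1,2),(0,2)):
    d=b[j]-b[i];print(np.linalg.norm(d[:2]),np.arctan2(d[1],d[0]))
u=(b[2]-b[0])[:2];u/=np.linalg.norm(u)
for p in(b[0,:2]+.065*u,b[1,:2]-.025*u,b[2,:2]-.09*u):print(p)
g=b[1,:2]-.026*u
print(rows([g[0],g[1],.04],[np.pi,0,np.pi+np.arctan2(u[1],u[0])]),rows([g[0],g[1],.007],[np.pi,0,np.pi+np.arctan2(u[1],u[0])]))
E
```

```text
[[0.5391 0.0628 0.024 ]
 [0.6262 0.0955 0.024 ]
 [0.684  0.1169 0.015 ]]
0.0930709379480708 0.3585208136317978
0.06162662146653432 0.3542370857785467
0.15469721923164975 0.3568143123971206
[0.60000162 0.08552636]
[0.60282353 0.08674778]
[0.59971791 0.0854206 ]
[-0.0004, -0.0003, 0.0002, -0.0086, -0.0083, 0.4054] [-0.0004, -0.0003, 0.0002, -0.0089, -0.0079, 0.5704]
```

>>> {"api": "send_rows", "payload": {"targets": [0,0,0,0,-0.009,0.15,-1,0,0,0,0,-0.009,0.3,-1,0,0,0,0,-0.009,0.42,-1,0,0,0,0,-0.009,0.52,-1,0,0,0,0,-0.009,0.575,-1,0,0,0,0,-0.009,0.575,-1,0,0,0,0,-0.009,0.575,-0.4,0,0,0,0,-0.009,0.575,0.0,0,0,0,0,-0.009,0.575,0.3,0,0,0,0,-0.009,0.575,0.6,0,0,0,0,-0.009,0.575,1,0,0,0,0,-0.009,0.575,1,0,0,0,0,-0.009,0.575,1,0,0,0,0,-0.009,0.575,1], "squeeze": 90}}

```text
t: 3.75
tool_pos: [0.6007, 0.0856, 0.0072]
ee_rot: [-3.139, -0.001, -2.783]
contact_force: [-2.0, -0.2, 11.1]
opening: 0.0183
```

>>> {"api": "send_rows", "payload": {"targets": [0,0,0,0,0,-0.1,1,0,0,0,0,0,-0.25,1,0,0,0,0,0,-0.4,1,0,0,0,0,0,-0.5,1,0,0,0,0,0,-0.55,1,0,0,0,0,0,-0.55,1]}}

```text
t: 4.25
tool_pos: [0.6018, 0.0861, 0.1194]
ee_rot: [-3.139, 0.003, -2.783]
contact_force: [0.7, -1.7, -0.7]
opening: 0.0178
```

```bash
python3 - <<'E'
from h import *
f,c=grab('wrist','w3')
s=ctrl.state();print(s['t'],s['tool_pos'],s['ee_rot'],s['opening'],s['contact_force'])
print(rows([.39,-.203,.115],[np.pi,0,np.pi+.082]))
E
```

```text
4.3 [0.60100781 0.0860304  0.11777152] [-3.13908774e+00  5.63486425e-04 -2.78321150e+00] 0.0179711513798207 [ 0.27972778 -0.13698641 -1.06865887]
[-0.0004, 0.0001, 0.044, 1.4949, -0.9832, 0.0155]
```

View pics/w3.png

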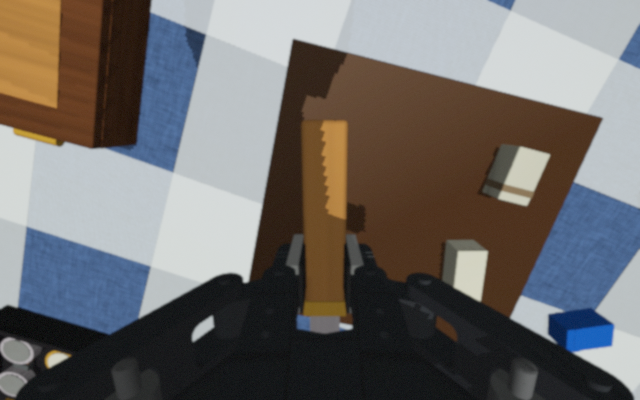

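>>> {"api": "send_rows", "payload": {"targets": [0,0,0,0.13,-0.08,0,1,0,0,0,0.28,-0.18,0,1,0,0,0,0.43,-0.28,0,1,0,0,0,0.58,-0.38,0,1,0,0,0,0.72,-0.47,0,1,0,0,0,0.85,-0.56,0,1,0,0,0,0.95,-0.625,0,1,0,0,0,0.95,-0.625,0,1]}}

```text
t: 4.97
tool_pos: [0.4621, -0.1017, 0.1165]
ee_rot: [-3.14, -0.005, -2.789]
contact_force: [-0.4, 0.7, -1.4]
opening: 0.0181
```

```bash
python3 - <<'E'
from h import *
f,c=grab('wrist','w4')
s=ctrl.state();print(s['t'],s['tool_pos'],s['ee_rot'],s['opening'],s['joints'])
print(rows([.38,-.204,.11],[np.pi,0,np.pi+.082]))
E
```

```text
5.0167 [ 0.46430841 -0.09973587  0.11666277] [-3.14015625e+00 -3.07661758e-03 -2.78734437e+00] 0.01804268392315732 [ 0.10277131  0.4932597  -0.01743638  2.26335312  0.02877817  0.3873556
  1.98579211]
[-0.0003, -0.0005, 0.0433, 0.5761, -0.3427, 0.0356]
```

View pics/w4.png

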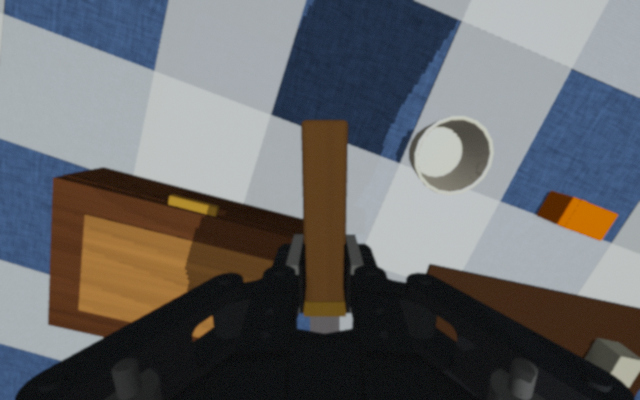

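>>> {"api": "send_rows", "payload": {"targets": [0,0,0.014,0.15,-0.09,0.01,1,0,0,0.028,0.3,-0.18,0.02,1,0,0,0.043,0.43,-0.26,0.03,1,0,0,0.043,0.53,-0.33,0.03,1,0,0,0.043,0.576,-0.343,0.035,1,0,0,0.043,0.576,-0.343,0.035,1,0,0,0.043,0.576,-0.343,0.035,1]}}

```text
t: 5.6
tool_pos: [0.3806, -0.2033, 0.1096]
ee_rot: [-3.14, -0.003, -3.057]
contact_force: [-0.5, 0.3, -0.6]
opening: 0.0175
```

```bash
python3 - <<'E'
from h import *
f,c=grab('wrist','w5')
s=ctrl.state();print(s['t'],s['tool_pos'],s['ee_rot'],s['opening'],s['joints'])
E
```

```text
5.65 [ 0.3812147  -0.20293022  0.10971914] [-3.14007526e+00 -2.25271867e-03 -3.05574586e+00] 0.018098394284294654 [ 0.34424512  0.47656147  0.01599307  2.36324628 -0.0167365   0.30325875
  2.03108272]
```

View pics/w5.png

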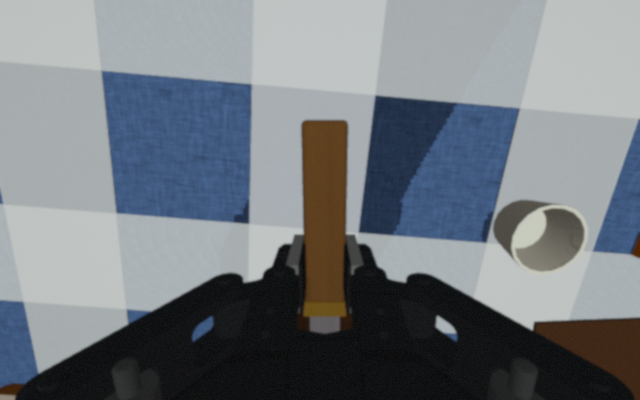

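```bash
python3 -c "
import cv2
f=cv2.imread('pics/w4.png')
cv2.imwrite('pics/w4c.png',cv2.resize(f[150:300,40:310],None,fx=2.96,fy=2.96,interpolation=cv2.INTER_CUBIC))
from h import *
grab('side','s5')
f=cv2.imread('pics/s5.png')
cv2.imwrite('pics/s5c.png',cv2.resize(f[180:350,230:450],None,fx=3.5,fy=3.5,interpolation=cv2.INTER_CUBIC))
"
```

```text
(no output)
```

View pics/w4c.png

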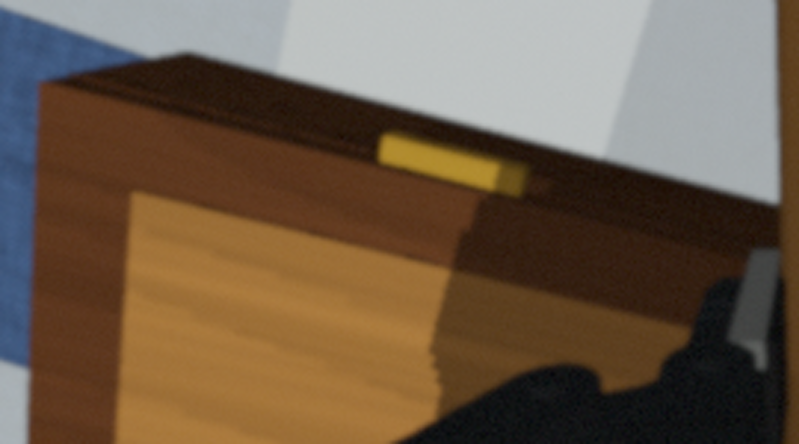

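View pics/s5c.png

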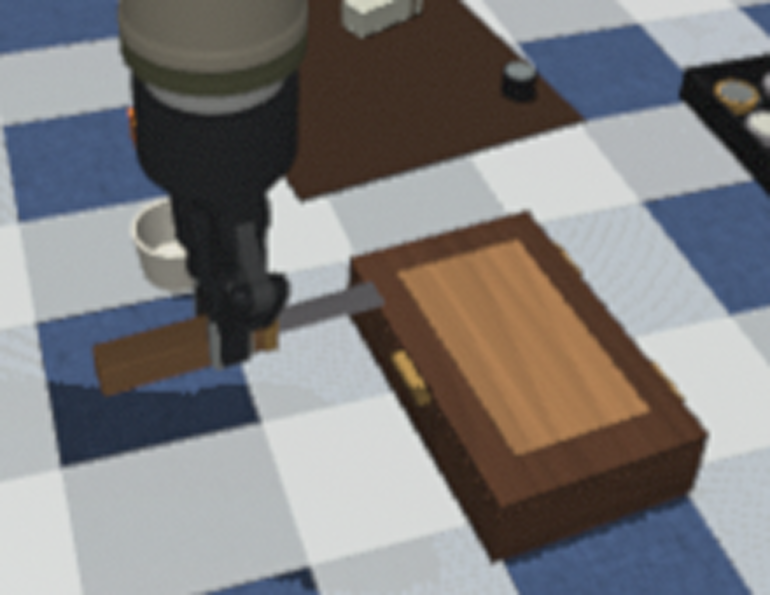

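```bash
python3 - <<'E'
from h import *
f,c=load('wrist','w4')
print(cast(c,(53.5,177),.051)); l=cast(c,[(170,194.9),(210.6,204.1)],.047);print(l,np.linalg.norm(l[1]-l[0]),l.mean(0))
C=np.array([.560,-.189]);a=.082;R=np.array([[np.cos(a),-np.sin(a)],[np.sin(a),np.cos(a)]])
print('pred corner',C+R@[-.065,-.1],'pred lipL',C+R@[-.072,-.018],'R',C+R@[-.072,.018])
s=cam('side');print('lip side meas',cast(s,[(230+392/3.5,180+350/3.5),(230+412/3.5,180+402/3.5)],.047))
t=np.array([.3812,-.2029])+.09*np.array([np.cos(.0858),np.sin(.0858)])
for z in(.10,.11,.1165,.12): print(z,proj(s,[*t,z]))
# w5 handle rear end width centre
f,c=load('wrist','w5');print('handle rear',cast(c,[(325,123)],.1267),'expected', np.array([.3812,-.2029])-.065*np.array([np.cos(.0858),np.sin(.0858)]))
print(cast(c,[(303,122),(347,122)],.1267),cast(c,[(301,307),(346,307)],.1267))
E
```

```text
[[ 0.50370777 -0.29458071  0.051     ]]
[[ 0.48935555 -0.21425283  0.047     ]
 [ 0.48579508 -0.18391219  0.047     ]] 0.03054883990988189 [ 0.48757532 -0.19908251  0.047     ]
pred corner [ 0.50340922 -0.29398802] pred lipL [ 0.48971627 -0.2128369 ] R [ 0.48676758 -0.17695787]
lip side meas [[ 0.48842022 -0.17980499  0.047     ]
 [ 0.48592783 -0.21955336  0.047     ]]
0.1 [[337.58652229 268.57583164]]
0.11 [[337.82298598 264.84709514]]
0.1165 [[337.97882248 262.38974848]]
0.12 [[338.06344297 261.05538906]]
handle rear [[ 0.31543077 -0.20790586  0.1267    ]] expected [ 0.31643911 -0.20847016]
[[ 0.315804   -0.21703492  0.1267    ]
 [ 0.31425873 -0.19884659  0.1267    ]] [[ 0.40376422 -0.21221426  0.1267    ]
 [ 0.40187044 -0.19011565  0.1267    ]]
```

>>> {"api": "send_rows", "payload": {"targets": [0,0,0,0.003,-0.003,0.12,1,0,0,0,0.003,-0.003,0.24,1,0,0,0,0.003,-0.003,0.34,1,0,0,0,0.003,-0.003,0.403,1,0,0,0,0.003,-0.003,0.403,1,0,0,0,0.003,-0.003,0.403,1]}}

```text
t: 6.2
tool_pos: [0.3815, -0.2024, 0.0299]
ee_rot: [-3.141, -0.005, -3.052]
contact_force: [-1.0, 0.6, -0.8]
opening: 0.0179
```

```bash
python3 -c "
from h import *
f,c=grab('side','s6')
cv2.imwrite('pics/s6c.png',cv2.resize(f[230:320,300:420,::-1],None,fx=6,fy=6,interpolation=cv2.INTER_CUBIC))
s=ctrl.state();print(s['t'],s['tool_pos'],s['ee_rot'],s['opening'],s['joints'],s['contact_force'])
R=Rw(s['ee_rot']);t=s['tool_pos']+R@[-.09,0,-.0068]
print('tip exp',t,proj(c,t),'at z range',[proj(c,[t[0],t[1],z]).round(1) for z in(.031,.036,.042)])
"
```

```text
6.25 [ 0.38134085 -0.20279784  0.02982627] [-3.14022682 -0.00524308 -3.05272125] 0.018033232695809365 [ 0.41679761  0.65208301 -0.08956663  2.4026866   0.55710912  0.10938434
  1.45055231] [-0.17288081 -0.9708428  -1.09360071]
tip exp [ 0.47101912 -0.19479763  0.03615429] [[336.17142379 290.83656149]] at z range [array([[336.1, 292.5]]), array([[336.2, 290.9]]), array([[336.3, 288.9]])]
```

View pics/s6c.png

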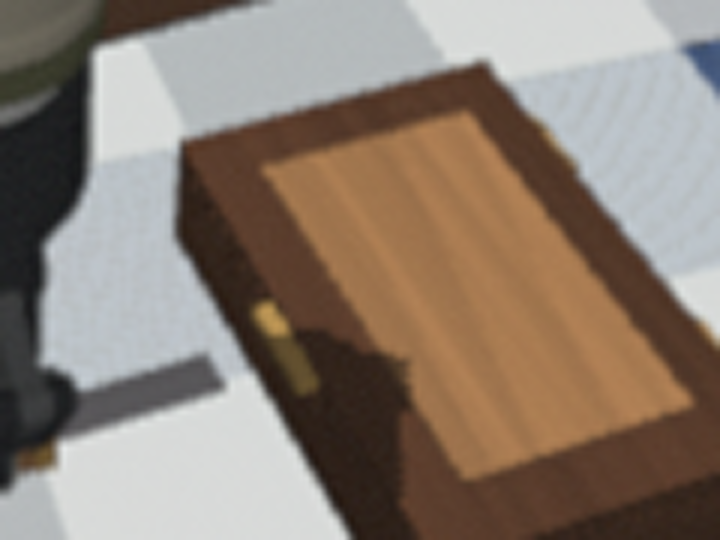

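>>> {"api": "send_rows", "payload": {"targets": [0,0,0,-0.03,0,-0.005,1,0,0,0,-0.06,0,-0.005,1,0,0,0,-0.09,0,-0.005,1,0,0,0,-0.12,0,-0.005,1,0,0,0,-0.15,0,-0.005,1,0,0,0,-0.18,0,-0.005,1,0,0,0,-0.18,0,-0.005,1]}}

```text
t: 6.83
tool_pos: [0.4191, -0.1994, 0.0308]
ee_rot: [-3.14, -0.003, -3.052]
contact_force: [0.3, 0.3, -0.8]
opening: 0.0177
```

```bash
python3 -c "
from h import *
f,c=grab('side','s7')
cv2.imwrite('pics/s7c.png',cv2.resize(f[230:320,300:420,::-1],None,fx=6,fy=6,interpolation=cv2.INTER_CUBIC))
s=ctrl.state();print(s['t'],s['tool_pos'],s['ee_rot'],s['opening'],s['joints'],s['contact_force'])
"
```

```text
6.8833 [ 0.418026   -0.19949652  0.0306975 ] [-3.14019858 -0.00442774 -3.05229825] 0.01772519647239384 [ 0.41596365  0.65945498 -0.13718013  2.33007153  0.49980558  0.18205536
  1.47425379] [-0.41814818 -0.48505429 -1.06614348]
```

View pics/s7c.png

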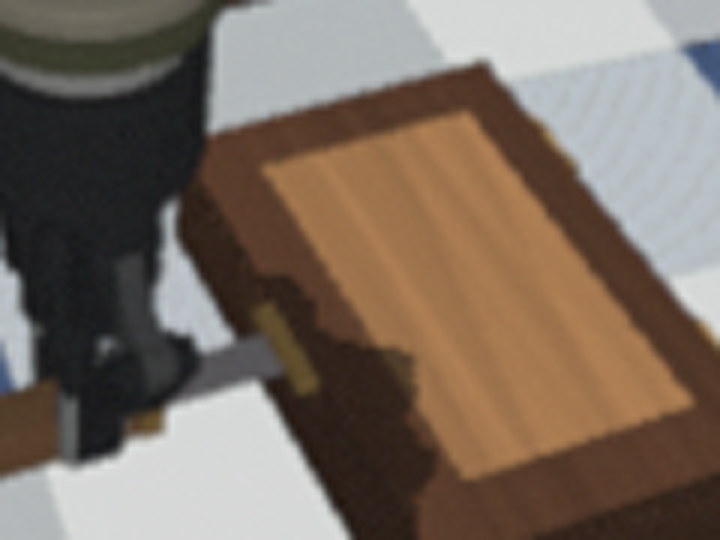

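>>> {"api": "send_rows", "payload": {"targets": [0,0,0,-0.03,0,0,1,0,0,0,-0.06,0,0,1,0,0,0,-0.09,0,0,1,0,0,0,-0.12,0,0,1,0,0,0,-0.15,0,0,1,0,0,0,-0.15,0,0,1,0,0,0,-0.15,0,-0.02,1,0,0,0,-0.152,0,-0.058,1,0,0,0,-0.157,0,-0.097,1,0,0,0,-0.165,0,-0.134,1,0,0,0,-0.177,0,-0.17,1,0,0,0,-0.177,0,-0.17,1]}}

```text
t: 7.88
tool_pos: [0.454, -0.1966, 0.0662]
ee_rot: [-3.139, -0.003, -3.053]
contact_force: [0.3, 0.0, -0.8]
opening: 0.018
```

```bash
python3 -c "
from h import *
f,c=grab('side','s8')
cv2.imwrite('pics/s8c.png',cv2.resize(f[180:320,280:440,::-1],None,fx=4.5,fy=4.2,interpolation=cv2.INTER_CUBIC))
s=ctrl.state();print(s['t'],s['tool_pos'],s['ee_rot'],s['opening'],s['joints'],s['contact_force'])
"
```

```text
7.9333 [ 0.45380531 -0.1966355   0.06559514] [-3.13949003e+00 -2.90724180e-03 -3.05283036e+00] 0.017792019936619434 [ 0.46154313  0.60998118 -0.24167865  2.24126394  0.43878285  0.33593142
  1.50439472] [-1.4905033   0.29291753 -1.99608466]
```

View pics/s8c.png

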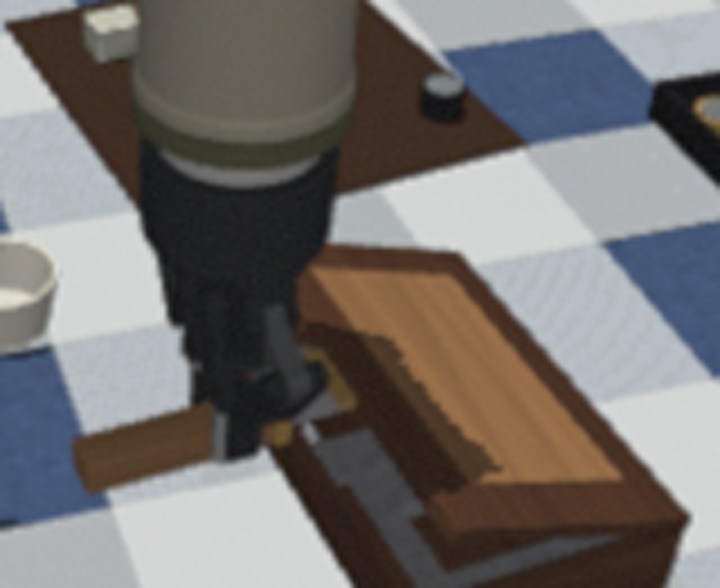

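>>> {"api": "send_rows", "payload": {"targets": [0,0,0,-0.015,0,-0.035,1,0,0,0,-0.033,0,-0.07,1,0,0,0,-0.049,0,-0.095,1,0,0,0,-0.065,0,-0.118,1,0,0,0,-0.084,0,-0.14,1,0,0,0,-0.103,0,-0.16,1,0,0,0,-0.124,0,-0.18,1,0,0,0,-0.146,0,-0.199,1,0,0,0,-0.17,0,-0.215,1,0,0,0,-0.194,0,-0.23,1,0,0,0,-0.22,0,-0.244,1,0,0,0,-0.245,0,-0.256,1,0,0,0,-0.3,0,-0.275,1,0,0,0,-0.328,0,-0.281,1,0,0,0,-0.356,0,-0.286,1,0,0,0,-0.414,0,-0.29,1,0,0,0,-0.471,0,-0.286,1,0,0,0,-0.53,0,-0.275,1,0,0,0,-0.56,0,-0.265,1,0,0,0,-0.56,0,-0.265,1]}}

```text
t: 9.6
tool_pos: [0.5674, -0.1859, 0.1176]
ee_rot: [-3.14, -0.002, -3.052]
contact_force: [-0.2, -0.0, -0.6]
opening: 0.0182
```

```bash
python3 -c "
from h import *
f,c=grab('side','s9')
cv2.imwrite('pics/s9c.png',cv2.resize(f[130:330,270:470,::-1],None,fx=3,fy=3,interpolation=cv2.INTER_CUBIC))
s=ctrl.state();print(s['t'],s['tool_pos'],s['ee_rot'],s['opening'],s['joints'],s['contact_force'])
"
```

```text
9.65 [ 0.5661501  -0.18609621  0.11764395] [-3.14000278e+00 -3.12351390e-03 -3.05212651e+00] 0.01765921763586508 [ 0.44760161  0.61148462 -0.3348897   1.97973782  0.34131696  0.60716403
  1.54592559] [ 0.04160479  0.88325078 -1.13909726]
```

View pics/s9c.png

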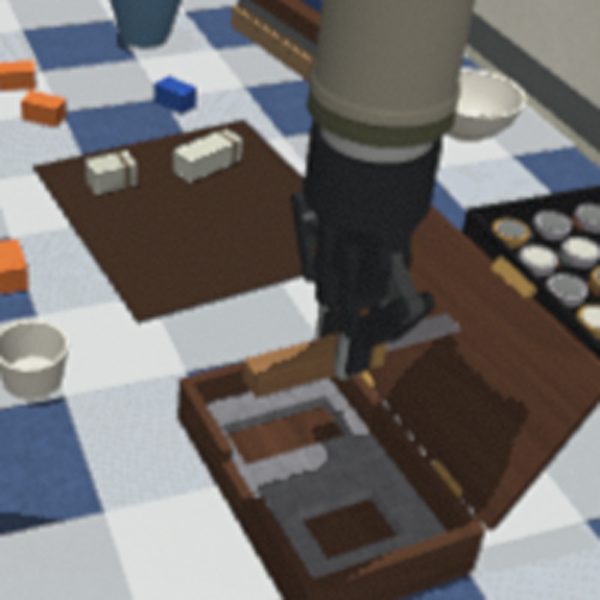

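```bash
python3 -c "
from h import *
print(rows([.51,-.185,.15],[np.pi,0,np.pi+.087]))
print(rows([.53,0.0,.15],[np.pi,0,np.pi+.21]))
print(rows([.589,.081,.12],[np.pi,0,np.pi+.357]))
f,c=grab('wrist','w9')
"
```

```text
[-0.0003, -0.0005, 0.0004, 0.2796, 0.0303, -0.161]
[-0.0002, -0.0005, -0.0192, 0.0974, 0.9427, -0.163]
[-0.0002, -0.0005, -0.0426, -0.2331, 1.3199, -0.0146]
```

View pics/w9.png

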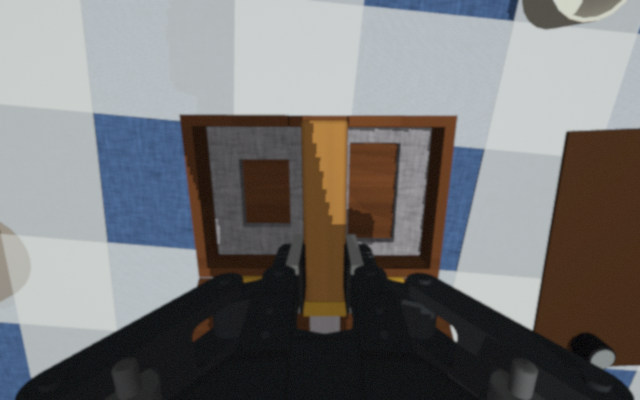

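>>> {"api": "send_rows", "payload": {"targets": [0,0,0,0.08,0,-0.05,1,0,0,0,0.18,0.01,-0.1,1,0,0,0,0.26,0.08,-0.16,1,0,0,-0.002,0.26,0.2,-0.17,1,0,0,-0.005,0.23,0.35,-0.17,1,0,0,-0.01,0.2,0.5,-0.17,1,0,0,-0.015,0.16,0.65,-0.17,1,0,0,-0.019,0.13,0.8,-0.17,1,0,0,-0.019,0.1,0.94,-0.17,1,0,0,-0.019,0.1,0.94,-0.17,1]}}

```text
t: 10.53
tool_pos: [0.5292, 0.0055, 0.152]
ee_rot: [3.14, -0.002, -2.926]
contact_force: [0.2, -0.0, -0.5]
opening: 0.0177
```

```bash
python3 -c "
from h import *
s=ctrl.state();print(s['t'],s['tool_pos'],s['ee_rot'],s['opening'],s['joints'],s['contact_force'])
for z in (.12,.04,.0095): print(rows([.589,.081,z],[np.pi,0,np.pi+.357]))
"
```

```text
10.5333 [0.52923579 0.00549803 0.15201857] [ 3.14009184e+00 -1.64999537e-03 -2.92623280e+00] 0.0176538865952452 [ 0.16059862  0.50394816 -0.38842365  2.1019491   0.32973436  0.59489571
  1.32616114] [ 0.17935283 -0.04110407 -0.50718687]
[0.0003, -0.0002, -0.0225, -0.3729, 0.3047, 0.1599]
[0.0003, -0.0002, -0.0225, -0.3735, 0.3041, 0.5599]
[0.0003, -0.0002, -0.0225, -0.3738, 0.3039, 0.7124]
```

>>> {"api": "send_rows", "payload": {"targets": [0,0,-0.0075,-0.12,0.1,0.05,1,0,0,-0.015,-0.25,0.2,0.1,1,0,0,-0.0225,-0.374,0.304,0.16,1,0,0,-0.0225,-0.374,0.304,0.3,1,0,0,-0.0225,-0.374,0.304,0.42,1,0,0,-0.0225,-0.374,0.304,0.54,1,0,0,-0.0225,-0.374,0.304,0.62,1,0,0,-0.0225,-0.374,0.304,0.68,1,0,0,-0.0225,-0.374,0.304,0.712,1,0,0,-0.0225,-0.374,0.304,0.712,1,0,0,-0.0225,-0.374,0.304,0.712,1]}}

```text
t: 11.45
tool_pos: [0.5892, 0.0809, 0.01]
ee_rot: [3.14, -0.001, -2.785]
contact_force: [-0.0, -0.4, 0.1]
opening: 0.0182
```

```bash
python3 -c "
from h import *
f,c=grab('side','s10')
cv2.imwrite('pics/s10c.png',cv2.resize(f[150:260,270:430,::-1],None,fx=4.5,fy=4.5,interpolation=cv2.INTER_CUBIC))
s=ctrl.state();print(s['t'],s['tool_pos'],s['ee_rot'],s['opening'],s['joints'],s['contact_force'])
"
```

```text
11.5 [0.58947916 0.08102397 0.01042693] [ 3.14008869e+00 -3.81336951e-04 -2.78497971e+00] 0.01785682621320534 [-0.04911444  0.76910542 -0.27374919  2.03045773  0.49278571  0.40543743
  1.22071551] [ 0.38018009  0.9149492  -1.39808873]
```

View pics/s10c.png

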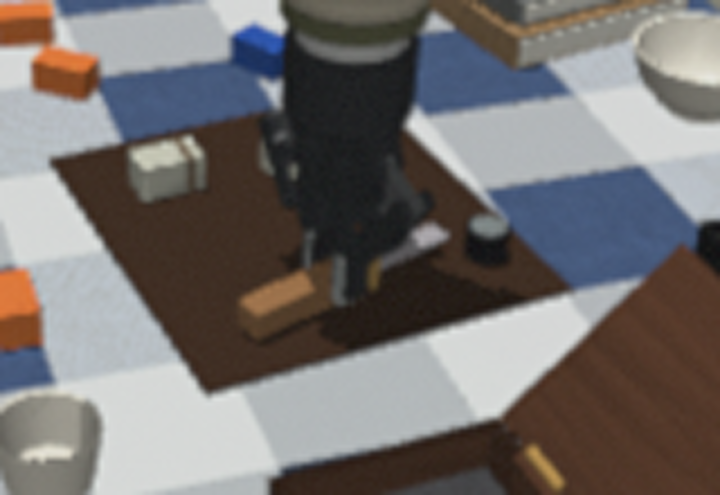

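>>> {"api": "send_rows", "payload": {"targets": [0,0,0,0,0,0.006,1,0,0,0,0,0,0.012,1,0,0,0,0,0,0.012,1,0,0,0,0,0,0.012,0.4,0,0,0,0,0,0.012,-0.2,0,0,0,0,0,0.012,-0.2,0,0,0,0,0,-0.05,-0.3,0,0,0,0,0,-0.2,-0.4,0,0,0,0,0,-0.4,-0.5,0,0,0,0,0,-0.55,-0.6,0,0,0,0,0,-0.7,-0.6,0,0,0,0,0,-0.7,-0.6], "squeeze": 50}}

```text
t: 12.5
tool_pos: [0.5921, 0.0816, 0.157]
ee_rot: [3.142, 0.008, -2.785]
contact_force: [0.9, 0.7, 0.1]
opening: 0.0682
```

```bash
python3 -c "
from h import *
f,c=grab('wrist','w10')
s=ctrl.state();print(s['t'],s['tool_pos'],s['ee_rot'],s['opening'],s['contact_force'])
print(rows([.6,.2,.16],[np.pi,0,np.pi+.372]))
"
```

```text
12.55 [0.5912417  0.08112692 0.15444921] [ 3.14132926  0.0056465  -2.78544184] 0.0685014811578584 [ 0.49767062  0.04853439 -1.46609612]
[0.0, 0.0009, -0.0025, -0.2484, 0.5418, -0.0262]
```

View pics/w10.png

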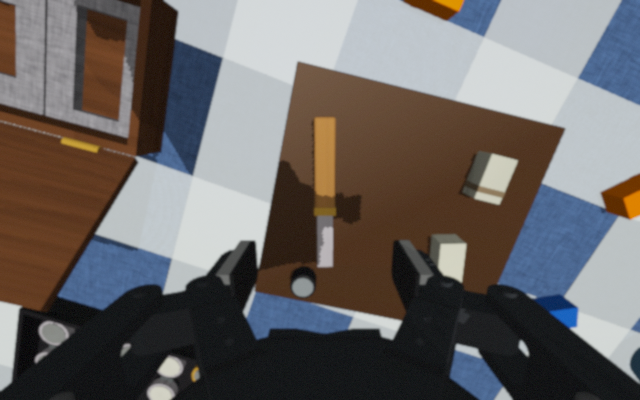

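>>> {"api": "send_rows", "payload": {"targets": [0,0,0,-0.1,0.15,0,-0.6,0,0,0,-0.2,0.3,0,-0.7,0,0,0,-0.3,0.45,0,-0.8,0,0,-0.0025,-0.4,0.6,0,-0.8,0,0,-0.0025,-0.42,0.64,0,-0.8,0,0,-0.0025,-0.42,0.64,0,-0.8,0,0,-0.0025,-0.42,0.64,0,-0.8]}}

```text
t: 13.13
tool_pos: [0.6245, 0.2304, 0.1541]
ee_rot: [-3.141, 0.004, -2.768]
contact_force: [-0.3, 0.1, -0.8]
opening: 0.077
```

```bash
python3 -c "
from h import *
f,c=grab('wrist','w11')
s=ctrl.state();print(s['t'],s['tool_pos'],s['ee_rot'],s['opening'],s['contact_force'],s['joints'])
cv2.imwrite('pics/w11c.png',cv2.resize(f[80:310,220:460,::-1],None,fx=3.2,fy=2.6,interpolation=cv2.INTER_CUBIC))
"
```

```text
13.1833 [0.62474307 0.22897329 0.15415917] [-3.14074739  0.00359744 -2.77010515] 0.07690224633852683 [ 0.09201567 -1.09401987  0.74453404] [-0.17189178  0.64121282 -0.41316532  1.79446324  0.35212784  0.77554267
  1.17680957]
```

View pics/w11c.png

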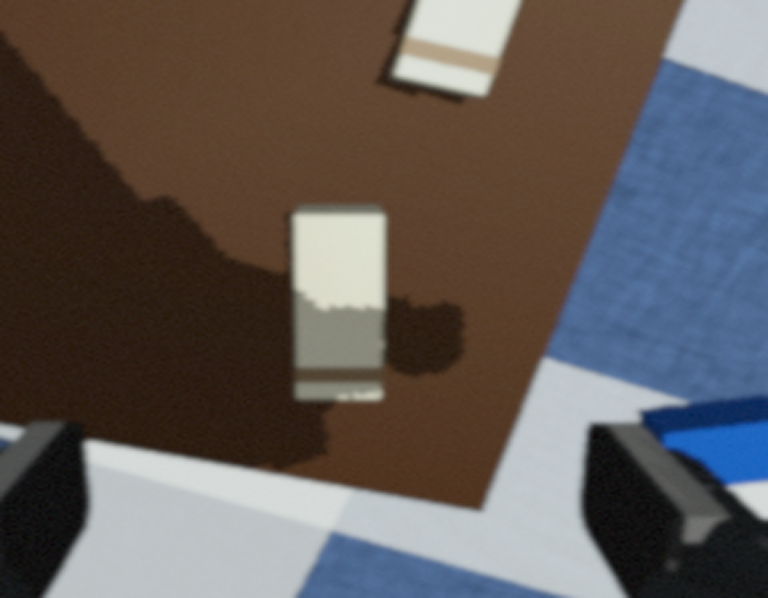

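```bash
python3 -c "
from h import *
f,c=load('wrist','w11')
q=np.array([(293,212),(386,212),(384,400),(295,400)],float)/[3.2,2.6]+[220,80]
b=cast(c,q,.030);print(b.round(4),b.mean(0));d=(b[2]+b[3]-b[0]-b[1])/2;print(np.linalg.norm(d),a:=np.arctan2(d[1],d[0]))
m=b.mean(0)
for z in (.06,.018): print(rows([m[0],m[1],z],[np.pi,0,np.pi+a]))
"
```

```text
[[0.6005 0.2091 0.03  ]
 [0.5908 0.2338 0.03  ]
 [0.6564 0.2599 0.03  ]
 [0.6663 0.2347 0.03  ]] [0.62852065 0.23437118 0.03      ]
0.07062873579893714 0.37492250905257296
[-0.0001, 0.0006, -0.0005, -0.0257, 0.0187, 0.4709]
[-0.0001, 0.0006, -0.0005, -0.0249, 0.0189, 0.6809]
```

>>> {"api": "send_rows", "payload": {"targets": [0,0,0,-0.025,0.019,0.15,-0.4,0,0,0,-0.025,0.019,0.3,-0.2,0,0,0,-0.025,0.019,0.45,-0.2,0,0,0,-0.025,0.019,0.57,-0.2,0,0,0,-0.025,0.019,0.65,-0.2,0,0,0,-0.025,0.019,0.68,-0.2,0,0,0,-0.025,0.019,0.68,-0.2,0,0,0,-0.025,0.019,0.68,0.1,0,0,0,-0.025,0.019,0.68,0.5,0,0,0,-0.025,0.019,0.68,1,0,0,0,-0.025,0.019,0.68,1,0,0,0,-0.025,0.019,0.68,1,0,0,0,-0.025,0.019,0.68,1], "squeeze": 60}}

```text
t: 14.27
tool_pos: [0.6294, 0.2344, 0.0199]
ee_rot: [-3.14, 0.006, -2.771]
contact_force: [-0.4, -1.4, 7.6]
opening: 0.0246
```

>>> {"api": "send_rows", "payload": {"targets": [0,0,0,0,0,-0.1,1,0,0,0,0,0,-0.25,1,0,0,0,0,0,-0.4,1,0,0,0,0,0,-0.55,1,0,0,0,0,0,-0.65,1,0,0,0,0,0,-0.65,1]}}

```text
t: 14.77
tool_pos: [0.6308, 0.2354, 0.1555]
ee_rot: [-3.141, 0.014, -2.771]
contact_force: [1.0, -1.4, -0.4]
opening: 0.0242
```

```bash
python3 -c "
from h import *
s=ctrl.state();print(s['t'],s['tool_pos'],s['ee_rot'],s['opening'],s['contact_force'],s['joints'])
f,c=grab('wrist','w12')
print(rows([.5,.02,.15],[np.pi,0,np.pi+.23]))
"
```

```text
14.7667 [0.63077651 0.23541613 0.15548193] [-3.14053768  0.01373272 -2.77076863] 0.02418631061953985 [ 0.96344935 -1.35749894 -0.41393358] [-0.17759479  0.64476126 -0.41444517  1.78251018  0.35760929  0.77501171
  1.16841064]
[-0.0001, 0.0018, 0.0224, 0.9948, -0.7656, 0.0055]
```

View pics/w12.png

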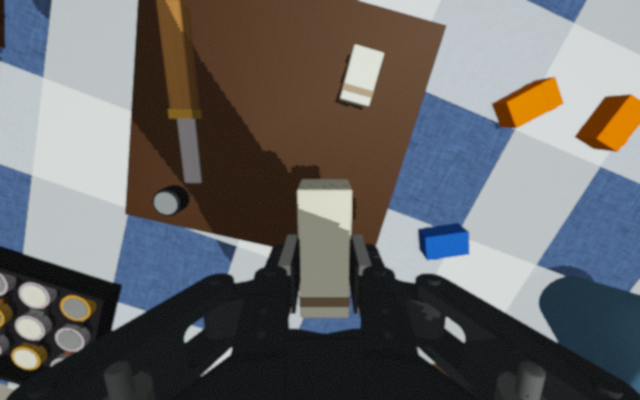

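```bash
python3 -c "
from h import *
f,c=load('wrist','w9')
cv2.imwrite('pics/w9c.png',cv2.resize(f[100:290,170:470,::-1],None,fx=2.6,fy=2.6,interpolation=cv2.INTER_CUBIC))
C=np.array([.560,-.189]);a=.082;R=np.array([[np.cos(a),-np.sin(a)],[np.sin(a),np.cos(a)]])
for y,L in((.046,.088),(-.046,.06)):
  for dx,dy in((-1,-1),(-1,1),(1,1),(1,-1)):
    p=C+R@[dx*L/2,y+dy*.021];print((( proj(c,[*p,.017])-[170,100])*2.6).round(0),end=' ')
  print(C+R@[0,y])
for dx,dy in((-1,-1),(-1,1),(1,1),(1,-1)):
  p=C+R@[dx*.065,dy*.1];print('rim',((proj(c,[*p,.042])-[170,100])*2.6).round(0))
"
```

```text
[[473. 108.]] [[606. 109.]] [[587. 369.]] [[465. 368.]] [ 0.55623223 -0.14315457]
[[183. 151.]] [[315. 152.]] [[319. 329.]] [[195. 328.]] [ 0.56376777 -0.23484543]
rim [[30. 33.]]
rim [[755.  39.]]
rim [[703. 462.]]
rim [[ 78. 457.]]
```

View pics/w9c.png

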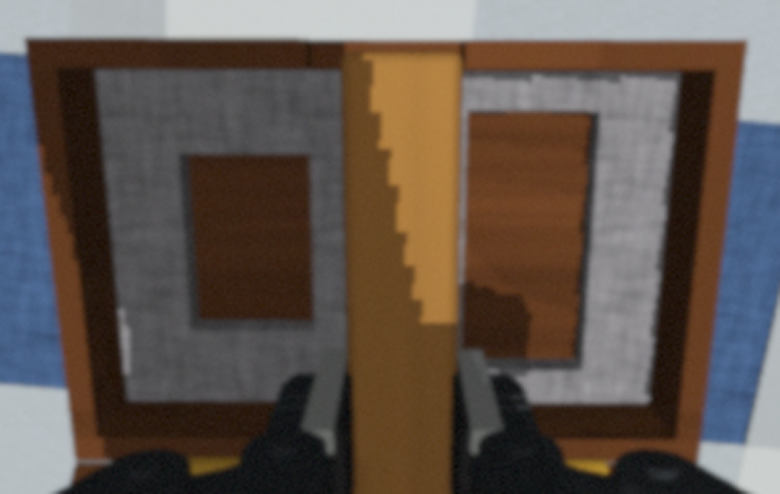

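>>> {"api": "send_rows", "payload": {"targets": [0,0,0,0.13,-0.1,-0.02,1,0,0,0,0.26,-0.2,-0.02,1,0,0,0,0.39,-0.3,-0.02,1,0,0,0.005,0.52,-0.4,-0.02,1,0,0,0.01,0.65,-0.5,-0.02,1,0,0.002,0.015,0.78,-0.6,-0.02,1,0,0.002,0.02,0.9,-0.7,-0.02,1,0,0.002,0.022,0.98,-0.76,-0.02,1,0,0.002,0.022,0.98,-0.76,-0.02,1]}}

```text
t: 15.57
tool_pos: [0.4988, 0.0174, 0.1542]
ee_rot: [-3.139, -0.006, -2.914]
contact_force: [-0.9, -1.4, -0.1]
opening: 0.0243
```

```bash
python3 -c "
from h import *
for z in (.15,.09,.0225): print(rows([.5565,-.144,z],[np.pi,0,np.pi+.082]))
"
```

```text
[-0.0005, -0.0009, 0.0231, -0.0993, -0.8513, 0.0225]
[-0.0005, -0.0009, 0.0231, -0.1011, -0.8505, 0.3225]
[-0.0005, -0.0009, 0.0231, -0.1032, -0.8496, 0.66]
```

>>> {"api": "send_rows", "payload": {"targets": [0,0,0.006,-0.02,-0.14,0,1,0,0,0.012,-0.04,-0.3,0,1,0,0,0.018,-0.06,-0.46,0,1,0,0,0.023,-0.08,-0.62,0,1,0,-0.001,0.023,-0.1,-0.77,0.03,1,0,-0.001,0.023,-0.1,-0.85,0.15,1,0,-0.001,0.023,-0.101,-0.85,0.3,1,0,-0.001,0.023,-0.101,-0.85,0.3,1,0,-0.001,0.023,-0.101,-0.85,0.3,1]}}

```text
t: 16.32
tool_pos: [0.5553, -0.1429, 0.0931]
ee_rot: [-3.14, -0.003, -3.058]
contact_force: [0.4, 0.7, 0.2]
opening: 0.0242
```

```bash
python3 -c "
from h import *
s=ctrl.state();print(s['t'],s['tool_pos'],s['ee_rot'],s['opening'],s['contact_force'],s['joints'])
f,c=grab('wrist','w13');g,c2=grab('side','s13')
cv2.imwrite('pics/s13c.png',np.hstack([cv2.resize(f[80:330,170:470,::-1],(480,400)),cv2.resize(g[200:340,310:450,::-1],(320,400))]))
print(rows([.5565,-.144,.0225],[np.pi,0,np.pi+.082]))
"
```

```text
16.3167 [ 0.55529767 -0.14293106  0.09309665] [-3.14017695 -0.00331276 -3.05792913] 0.024159279915810093 [0.42836033 0.69823295 0.19778381] [ 0.36649614  0.62642344 -0.31472057  2.04596839  0.37375054  0.52647165
  1.43563574]
[-0.0004, 0.0002, 0.0004, 0.0028, -0.0055, 0.3639]
```

View pics/s13c.png

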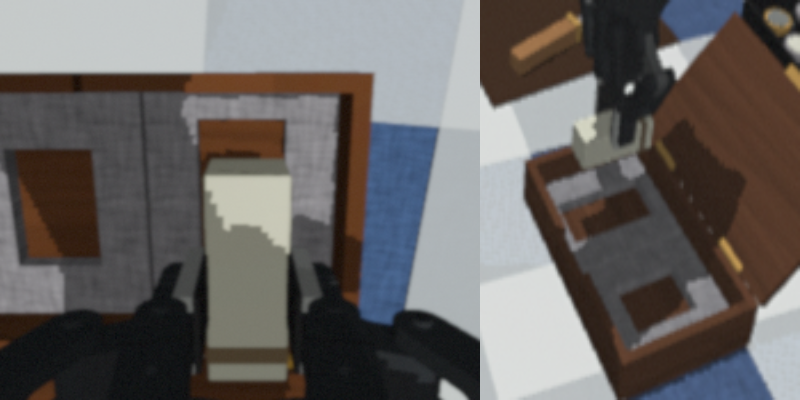

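>>> {"api": "send_rows", "payload": {"targets": [0,0,0,0.003,-0.011,0.1,1,0,0,0,0.003,-0.011,0.2,1,0,0,0,0.003,-0.011,0.28,1,0,0,0,0.003,-0.011,0.33,1,0,0,0,0.003,-0.011,0.353,1,0,0,0,0.003,-0.011,0.353,1,0,0,0,0.003,-0.011,0.353,1]}}

```text
t: 17.0
tool_pos: [0.5571, -0.1448, 0.0256]
ee_rot: [-3.139, 0.002, -3.057]
contact_force: [-0.0, 0.1, -0.7]
opening: 0.0241
```

```bash
python3 -c "
from h import *
s=ctrl.state();print(s['t'],s['tool_pos'],s['ee_rot'],s['opening'],s['contact_force'])
f,c=grab('wrist','w14');g,c2=grab('side','s14')
cv2.imwrite('pics/s14c.png',np.hstack([cv2.resize(f[80:330,170:470,::-1],(480,400)),cv2.resize(g[200:340,310:450,::-1],(320,400))]))
"
```

```text
17.0 [ 0.55708731 -0.14477565  0.02555634] [-3.13881566e+00  1.87020322e-03 -3.05660828e+00] 0.02413733825823493 [-0.04172539  0.1324188  -0.7477621 ]
```

View pics/s14c.png

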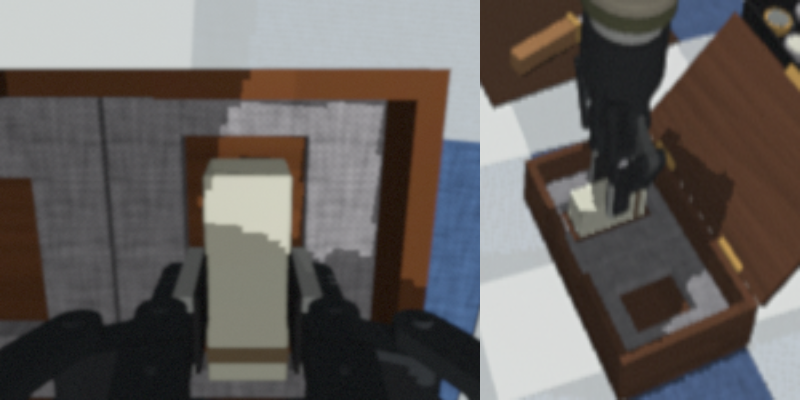

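>>> {"api": "send_rows", "payload": {"targets": [0,0,0,0,0,0.01,1,0,0,0,0,0,0.02,1,0,0,0,0,0,0.02,1,0,0,0,0,0,0.02,0.4,0,0,0,0,0,0.02,0.1,0,0,0,0,0,0.02,0.1,0,0,0,0,0,0,0.1,0,0,0,0,0,-0.15,0.1,0,0,0,0,0,-0.3,0.1,0,0,0,0,0,-0.45,0.1,0,0,0,0,0,-0.55,0,0,0,0,0,0,-0.55,0]}}

```text
t: 18.1
tool_pos: [0.5588, -0.1451, 0.1401]
ee_rot: [-3.137, 0.008, -3.057]
contact_force: [0.9, 0.2, 1.0]
opening: 0.0427
```

```bash
python3 -c "
from h import *
s=ctrl.state();print(s['t'],s['tool_pos'],s['ee_rot'],s['opening'],s['contact_force'])
f,c=grab('wrist','w15');g,c2=grab('side','s15')
cv2.imwrite('pics/s15c.png',np.hstack([cv2.resize(f[50:300,170:470,::-1],(480,400)),cv2.resize(g[200:340,310:450,::-1],(320,400))]))
print(rows([.5,0.02,.14],[np.pi,0,np.pi+.1]))
"
```

```text
18.1 [ 0.5587733 -0.1451028  0.1401278] [-3.13680443  0.00835389 -3.05735599] 0.042734563071663886 [0.92337307 0.152111   1.01839959]
[-0.0006, 0.0007, -0.0025, 0.2151, 0.8464, -0.0207]
```

View pics/s15c.png

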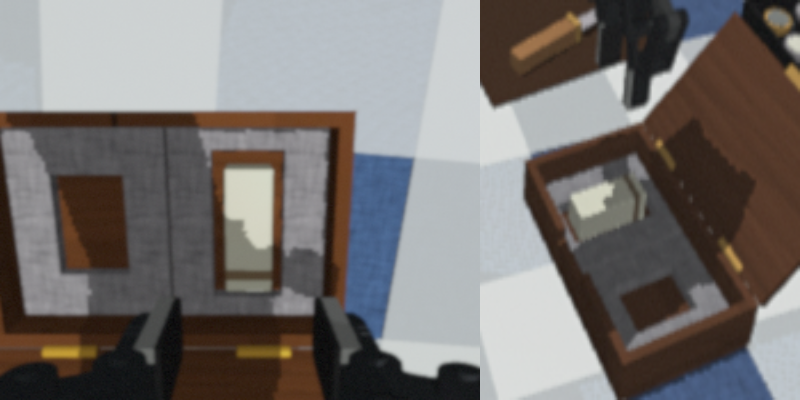

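>>> {"api": "send_rows", "payload": {"targets": [0,0,0,0.03,0.15,-0.03,0,0,0,0,0.06,0.32,-0.05,-0.1,0,0,0,0.08,0.5,-0.05,-0.2,0,0,0,0.1,0.68,-0.05,-0.3,0,0,0,0.1,0.85,-0.05,-0.4,0,0,0,0.1,0.98,-0.05,-0.4,0,0,0,0.1,0.98,-0.05,-0.4]}}

```text
t: 18.78
tool_pos: [0.5196, 0.0548, 0.145]
ee_rot: [-3.141, 0.003, -3.05]
contact_force: [0.1, 1.0, 0.7]
opening: 0.0597
```

```bash
python3 -c "
from h import *
s=ctrl.state();print(s['t'],s['tool_pos'],s['ee_rot'],s['opening'],s['contact_force'])
print(rows([.522,0.226,.14],[np.pi,0,np.pi+.1]))
"
```

```text
18.7833 [0.51960897 0.05481503 0.14503373] [-3.14071052  0.00319997 -3.04982986] 0.05968635377991276 [0.12435122 0.99435935 0.74293258]
[-0.0001, 0.0005, -0.0013, -0.0903, 0.8513, 0.0247]
```

>>> {"api": "send_rows", "payload": {"targets": [0,0,0,-0.02,0.15,0.02,-0.4,0,0,0,-0.04,0.32,0.02,-0.4,0,0,0,-0.06,0.5,0.02,-0.4,0,0,0,-0.08,0.67,0.02,-0.4,0,0,0,-0.09,0.8,0.02,-0.4,0,0,0,-0.09,0.85,0.025,-0.4,0,0,0,-0.09,0.85,0.025,-0.4,0,0,0,-0.09,0.85,0.025,-0.4]}}

```text
t: 19.45
tool_pos: [0.5214, 0.2246, 0.1389]
ee_rot: [-3.139, 0.001, -3.049]
contact_force: [-0.1, -0.3, 0.6]
opening: 0.0595
```

```bash
python3 -c "
from h import *
f,c=grab('wrist','w16')
s=ctrl.state();print(s['t'],s['tool_pos'],s['ee_rot'],s['opening'],s['contact_force'],s['joints'])
cv2.imwrite('pics/w16c.png',cv2.resize(f[80:310,220:460,::-1],None,fx=3.2,fy=2.6,interpolation=cv2.INTER_CUBIC))
"
```

```text
19.5 [0.52165259 0.22363814 0.13909263] [-3.13876740e+00  1.42282512e-03 -3.05098056e+00] 0.05968937279629073 [ 0.26467235 -0.91247752 -0.22882266] [-0.28176971  0.55162092 -0.32377052  2.03205813  0.30407246  0.6031941
  0.84835816]
```

View pics/w16c.png

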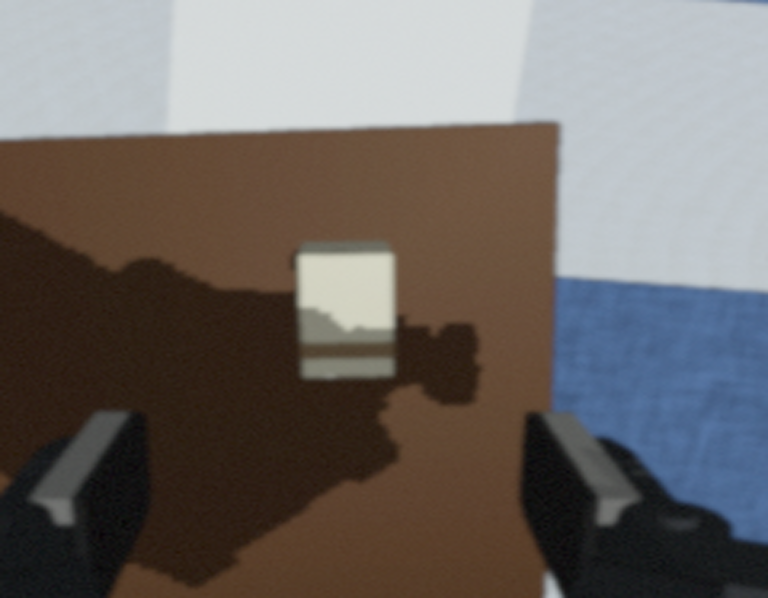

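```bash
python3 -c "
from h import *
f,c=load('wrist','w16')
q=np.array([(297,253),(395,252),(395,378),(301,379)],float)/[3.2,2.6]+[220,80]
b=cast(c,q,.030);print(b.round(4),b.mean(0));d=(b[2]+b[3]-b[0]-b[1])/2;print(np.linalg.norm(d),a:=np.arctan2(d[1],d[0]))
e=(b[1]+b[2]-b[0]-b[3])/2;print(np.linalg.norm(e),np.arctan2(e[1],e[0])-np.pi/2)
m=b.mean(0)
for z in (.06,.018): print(rows([m[0],m[1],z],[np.pi,0,np.pi+a]))
"
```

```text
[[0.5035 0.2132 0.03  ]
 [0.5007 0.2398 0.03  ]
 [0.5453 0.2447 0.03  ]
 [0.5482 0.2181 0.03  ]] [0.52442984 0.22895581 0.03      ]
0.04487836410822142 0.10858269516556592
0.026773071259839774 0.10630725851014122
[-0.0005, 0.0002, -0.0029, -0.0157, 0.0263, 0.3954]
[-0.0005, 0.0002, -0.0029, -0.0154, 0.0269, 0.6054]
```

>>> {"api": "send_rows", "payload": {"targets": [0,0,-0.003,-0.015,0.027,0.15,-0.3,0,0,-0.003,-0.015,0.027,0.3,-0.2,0,0,-0.003,-0.015,0.027,0.43,-0.2,0,0,-0.003,-0.015,0.027,0.54,-0.2,0,0,-0.003,-0.015,0.027,0.6,-0.2,0,0,-0.003,-0.015,0.027,0.605,-0.2,0,0,-0.003,-0.015,0.027,0.605,-0.2,0,0,-0.003,-0.015,0.027,0.605,0.1,0,0,-0.003,-0.015,0.027,0.605,0.5,0,0,-0.003,-0.015,0.027,0.605,1,0,0,-0.003,-0.015,0.027,0.605,1,0,0,-0.003,-0.015,0.027,0.605,1,0,0,-0.003,-0.015,0.027,0.605,1]}}

```text
t: 20.58
tool_pos: [0.5252, 0.2289, 0.0197]
ee_rot: [-3.139, 0.004, -3.033]
contact_force: [-0.8, -0.9, 5.1]
opening: 0.024
```

>>> {"api": "send_rows", "payload": {"targets": [0,0,0,0,0,-0.1,1,0,0,0,0,0,-0.25,1,0,0,0,0,0,-0.4,1,0,0,0,0,0,-0.55,1,0,0,0,0,0,-0.68,1,0,0,0,0.02,-0.15,-0.68,1,0,0,0,0.04,-0.3,-0.68,1,0,0,0,0.06,-0.45,-0.68,1,0,0,0,0.08,-0.6,-0.68,1,0,0,0,0.1,-0.75,-0.68,1,0,0,0,0.12,-0.9,-0.68,1,0,0,0,0.12,-1,-0.68,1,0,0,0,0.12,-1,-0.68,1]}}

```text
t: 21.67
tool_pos: [0.5225, 0.0224, 0.157]
ee_rot: [-3.136, 0.004, -3.039]
contact_force: [0.7, -0.7, -1.8]
opening: 0.0245
```

```bash
python3 -c "
from h import *
s=ctrl.state();print(s['t'],s['tool_pos'],s['ee_rot'],s['opening'],s['contact_force'])
f,c=grab('wrist','w17')
print(rows([.564,-.2365,.15],[np.pi,0,np.pi+.082]))
"
```

```text
21.6667 [0.52245176 0.02235304 0.15698741] [-3.13639898  0.00403866 -3.03889481] 0.024464725886093514 [ 0.6652644  -0.71968422 -1.80944385]
[-0.0006, 0.0008, 0.0036, -0.0689, -1.3219, 0.0404]
```

View pics/w17.png

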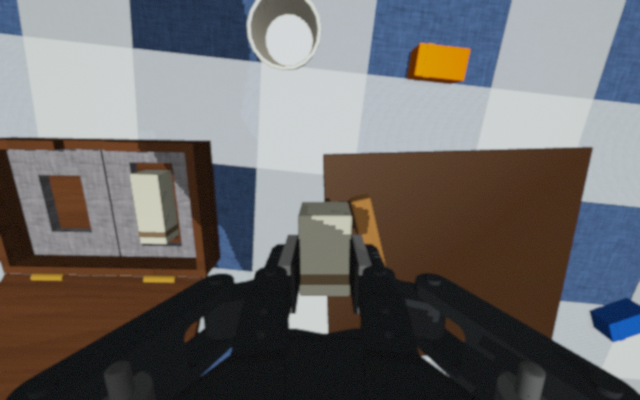

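>>> {"api": "send_rows", "payload": {"targets": [0,0,0,0,-0.15,0,1,0,0,0,-0.01,-0.32,0,1,0,0,0.002,-0.02,-0.5,0,1,0,0,0.0036,-0.04,-0.68,0,1,0,0,0.0036,-0.06,-0.85,0,1,0,0,0.0036,-0.069,-1,0,1,0,0,0.0036,-0.069,-1,0,1]}}

```text
t: 22.3
tool_pos: [0.558, -0.1787, 0.1583]
ee_rot: [-3.135, 0.006, -3.066]
contact_force: [-0.2, 0.1, -1.5]
opening: 0.0243
```

```bash
python3 -c "
from h import *
s=ctrl.state();print(s['t'],s['tool_pos'],s['ee_rot'],s['opening'],s['contact_force'])
print(rows([.564,-.2365,.09],[np.pi,0,np.pi+.082]))
"
```

```text
22.3 [ 0.55799467 -0.17872126  0.15832404] [-3.13494287  0.00609494 -3.06633973] 0.024250270378472306 [-0.17007662  0.07853683 -1.47391824]
[-0.0011, 0.001, -0.0011, -0.0061, -0.2881, 0.3436]
```

>>> {"api": "send_rows", "payload": {"targets": [-0.001,0.001,-0.001,-0.006,-0.12,0,1,-0.001,0.001,-0.001,-0.006,-0.24,0.05,1,-0.001,0.001,-0.001,-0.006,-0.288,0.15,1,-0.001,0.001,-0.001,-0.006,-0.288,0.26,1,-0.001,0.001,-0.001,-0.006,-0.288,0.34,1,-0.001,0.001,-0.001,-0.006,-0.288,0.34,1,-0.001,0.001,-0.001,-0.006,-0.288,0.34,1]}}

```text
t: 22.88
tool_pos: [0.5642, -0.2351, 0.0908]
ee_rot: [3.141, -0.001, -3.059]
contact_force: [0.1, 0.8, -0.7]
opening: 0.0241
```

```bash
python3 -c "
from h import *
s=ctrl.state();print(s['t'],s['tool_pos'],s['ee_rot'],s['opening'],s['contact_force'])
f,c=grab('wrist','w18');g,c2=grab('side','s18')
cv2.imwrite('pics/s18c.png',np.hstack([cv2.resize(f[80:330,170:470,::-1],(480,400)),cv2.resize(g[200:340,310:450,::-1],(320,400))]))
print(rows([.564,-.2365,.0225],[np.pi,0,np.pi+.082]))
"
```

```text
22.8833 [ 0.56415191 -0.23506771  0.09076114] [ 3.14106748e+00 -8.91021124e-04 -3.05863099e+00] 0.024112411251814427 [ 0.11433125  0.79190852 -0.69697617]
[-0.0001, 0.0002, 0.0001, 0.0055, -0.0036, 0.3476]
```

View pics/s18c.png

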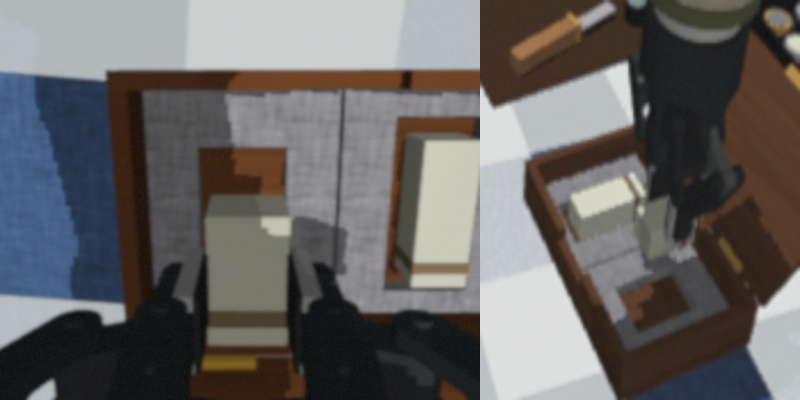

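>>> {"api": "send_rows", "payload": {"targets": [0,0,0,0.003,-0.008,0.1,1,0,0,0,0.003,-0.008,0.2,1,0,0,0,0.003,-0.008,0.28,1,0,0,0,0.003,-0.008,0.33,1,0,0,0,0.003,-0.008,0.345,1,0,0,0,0.003,-0.008,0.345,1,0,0,0,0.003,-0.008,0.345,1]}}

```text
t: 23.57
tool_pos: [0.5652, -0.2373, 0.024]
ee_rot: [-3.14, 0.002, -3.059]
contact_force: [-1.2, -0.4, -0.5]
opening: 0.0242
```

```bash
python3 -c "
from h import *
s=ctrl.state();print(s['t'],s['tool_pos'],s['ee_rot'],s['opening'],s['contact_force'])
f,c=grab('wrist','w19');g,c2=grab('side','s19')
cv2.imwrite('pics/s19c.png',np.hstack([cv2.resize(f[80:330,170:470,::-1],(480,400)),cv2.resize(g[200:340,310:450,::-1],(320,400))]))
"
```

```text
23.5667 [ 0.56521526 -0.23731704  0.02397219] [-3.14040501e+00  2.49670954e-03 -3.05869019e+00] 0.02417745576021869 [-1.19190978 -0.38893198 -0.45453998]
```

View pics/s19c.png

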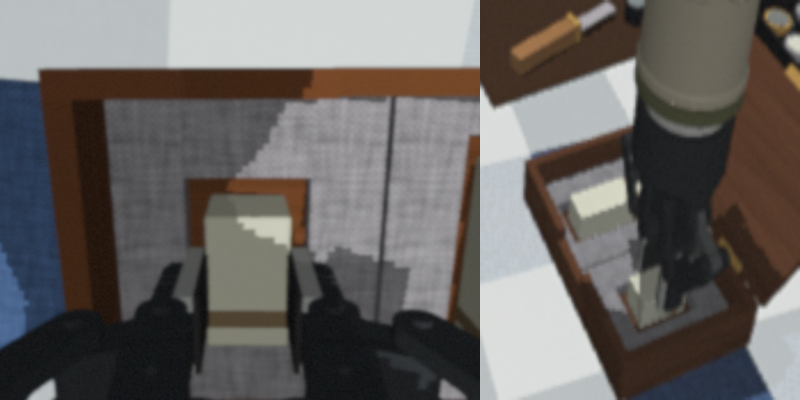

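>>> {"api": "send_rows", "payload": {"targets": [0,0,0,0,0,0.007,1,0,0,0,0,0,0.014,1,0,0,0,0,0,0.014,1,0,0,0,0,0,0.014,0.4,0,0,0,0,0,0.014,0.1,0,0,0,0,0,0.014,0.1,0,0,0,0,0,0,0.1,0,0,0,0,0,-0.15,0.1,0,0,0,0,0,-0.3,0.1,0,0,0,0,0,-0.5,0.1,0,0,0,0.1,0.1,-0.7,0.1,0,0,0,0.15,0.15,-0.85,0.1,0,0,0,0.15,0.15,-0.85,0.1,0,0,0,0.15,0.15,-0.85,0.1]}}

```text
t: 24.83
tool_pos: [0.5328, -0.2098, 0.1965]
ee_rot: [-3.138, 0.007, -3.058]
contact_force: [0.6, -0.2, -0.5]
opening: 0.0384
```

```bash
python3 -c "
from h import *
s=ctrl.state();print(s['t'],s['tool_pos'],s['ee_rot'],s['opening'],s['contact_force'])
f,c=grab('wrist','w20');g,c2=grab('side','s20')
cv2.imwrite('pics/s20c.png',np.vstack([f[:,:,::-1][:330,60:560],cv2.resize(g[150:340,250:470,::-1],(500,270))]))
"
```

```text
24.8333 [ 0.5327984  -0.20979689  0.19652672] [-3.13800768  0.00661552 -3.05847936] 0.038396941920454467 [ 0.62685898 -0.22896794 -0.52016632]
```

View pics/s20c.png

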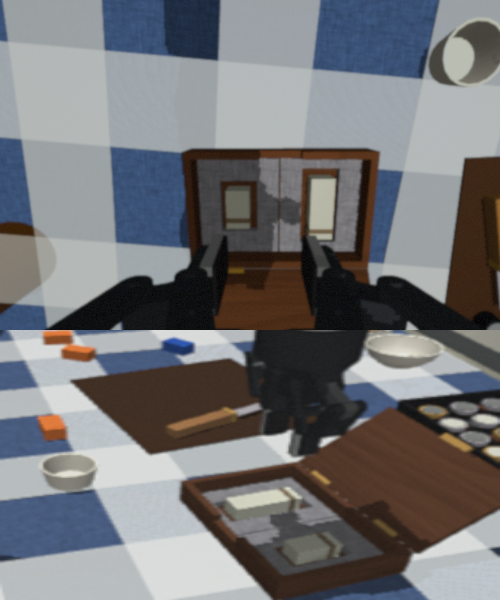

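```bash
python3 -c "
from h import *
f,c=load('wrist','w20');g,c2=grab('top','t21')
t0=cv2.imread('pics/top0.png')[:,:,::-1]
k=lambda im:cv2.resize(im[120:300,220:420,::-1],(400,300))
cv2.imwrite('pics/f21.png',np.vstack([np.hstack([k(t0),k(g)]),cv2.resize(f[130:280,220:460,::-1],(800,300))[:, :]]))
s=ctrl.state();print(s['qd'],s['contact_force'])
"
```

```text
[-0.00330153  0.01965682  0.00179188 -0.00120219 -0.00044344  0.00070278
  0.00149638] [-0.09464904 -0.65550948  0.00503948]
```

View pics/f21.png

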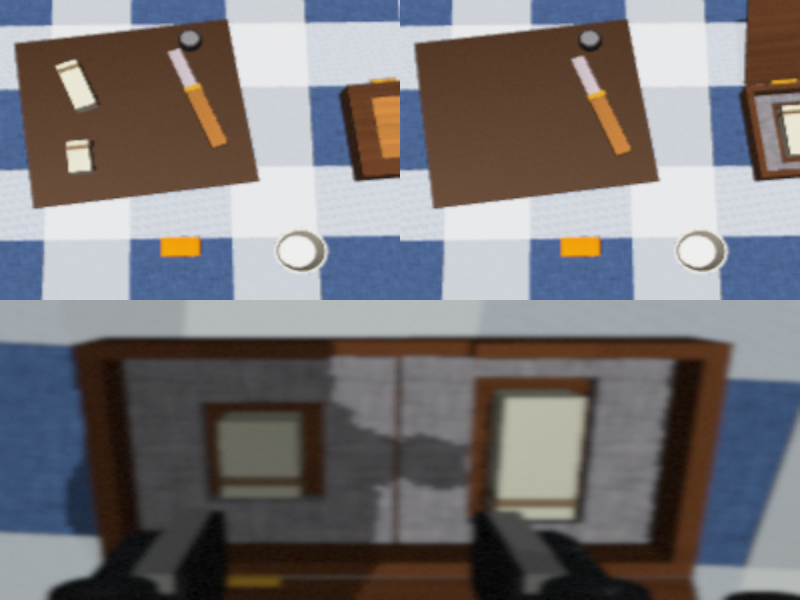

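```bash
python3 -c "
from h import *
f,c=load('wrist','w20')
C=np.array([.560,-.190]);a=.082;R=np.array([[np.cos(a),-np.sin(a)],[np.sin(a),np.cos(a)]])
for n,q in(('long',[(492,393),(588,394),(578,521),(489,519)]),('short',[(217,418),(302,418),(302,498),(218,498)])):
  q=(np.array(q,float)-[0,300])/[3.333,2]+[220,130]
  b=cast(c,q,.032)[:,:2];print(n,((b-C)@R).round(4).tolist(),((b.mean(0)-C)@R).round(4), 'len',np.linalg.norm(b[2]+b[3]-b[0]-b[1])/2)
"
```

```text
long [[-0.0372, 0.0287], [-0.0367, 0.0594], [0.0362, 0.0609], [0.0351, 0.0306]] [-0.0006  0.0449] len 0.07263859074952377
short [[-0.0234, -0.0597], [-0.0234, -0.0322], [0.0226, -0.0327], [0.0227, -0.0609]] [-0.0004 -0.0464] len 0.04601221999282289
```

```bash
python3 -c "
from bench import ctrl
print(ctrl.job_done())"
```

```text
the job is handed in; nothing more can be done
None
```

The job is done and handed in at about 25 s of the 72 s allowed. I used the blade under the brass lip to lever the lid past upright, and it now rests open against its stop. The gripper did not touch the case while opening it. The blade is back on the leather pad, about 12 mm further back from the loupe than where it started. The long seal is in the long recess and the short seal in the short recess.

**Final checks:**
- **Seals:** both measure within about 1 mm of the recess centres. Their measured lengths, 72.6 and 46.0 mm against 70 and 44 mm, fit seals lying flat.
- **Other items:** comparing the top camera's before and after pictures, the loupe, teacup and the nearest orange look-alike have not moved. The blue one still looked in place in the last side view.
- **Gripper:** clear of everything, with no contact force.

**Readings that disagreed or came close to a limit:**
- **Blade height:** the side camera put the tip about 2.5 mm lower than calculated just before insertion. I raised it 1 mm and it went in without contact.
- **Joint 6:** it read 0.1094 rad at the pre-insertion pose, just under its stated 0.11 limit, while the arm was at its innermost reach.
- **Case position:** the two views of the case differed by about 2 mm, so I used the middle value.

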